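# Load the deburring tumbler and tension its cam clamp

### The arm

A 6-joint arm with a two-finger parallel gripper is mounted at the origin on the work surface. World frame = base frame: x ahead of the robot, y to its left, z up, the work surface at z = 0. Lengths are in mm, angles in rad, forces in N, time in s.
With the tool pointing down it reaches from about 350 to 775 mm from the base axis. Payload 7.3 kg.
Tool frame: the origin (TCP) lies on the centre line of the jaws, within the pads' length; the fingertips stand 17 mm ahead of it and the grasp point (between the pads) lies 2 mm behind it; z points along the fingers, y is the line along which they close (so a half turn about z gives the same grasp; the last joint's range is limited). The gripper opens to 92 mm and grips with 3 to 60 N. Pads are 19 mm wide; open, the fingers measure 130 mm over their backs; the gripper's body (75 mm by 190 mm) begins 47 mm behind the grasp point.
Start: joints at [-0.146, 0.342, 1.524, -0, 1.275, -0.146], TCP at [525.017, 0.02, 243.741] pointing down, gripper open.
Joint ranges: [-2.53, 2.53], [-0.77, 2.02], [0.04, 2.7], [-1, 4.14], [0.28, 2.66], [-3.11, 3.11]. Speed limits (rad/s): [2.57, 2.57, 3.14, 3.14, 3.14, 3.14].

### API

Orientations are given as [roll, pitch, yaw] about the fixed x, y, z axes, in that order (R = Rz(yaw) Ry(pitch) Rx(roll)).
In Python, from plant import bot gives the robot as it stands. The module is installed in compiled form; this text tells all that it offers.
- The arm moves only by the shell command python3 -m pendant 'ROWS'. ROWS is JSON, a list of rows, each a list of 3 entries, a list of its own where there are three numbers: the shift along the world's x, y, z as a fraction of full scale, then the turn, a rotation vector about the world's x, y, z as a fraction of full scale, then the opening, from -1 (shut) to 1 (fully open), so that 0 is half open. In form: [[[tx, ty, tz], [rx, ry, rz], claw], ...]. A call has exactly 10 rows; each row shifts and turns the commanded pose from where the row before left it; what a row does not reach is not made up. Full scale, the value 1, is 30 mm for a shift and 0.12 rad for a turn. A row lasts 1/12 s, in which the tool goes at most 41.7 mm and 7.16 degrees, less where a joint would pass 70% of its speed; a pose out of reach is approached as far as the arm can. A call with a number of a shift or a turn outside -1 to 1 is refused whole. A call with a gripper value outside its range is refused whole. The fingers move at their own pace and stop on an object; the grip force is fixed at half the most. Time passes only in rows, so rows that do not move let the fingers close, or fill a call up. It gives the time, the measured TCP pose, the force, the opening and the grip force at its end, in the units of the state.
- bot.get_obs(): the state, without advancing time (a new reading comes with each control period).
- bot.capture(name): name is "scene" or "side" or "wrist"; returns the picture (400x640x3 uint8, blue, green, red); there is no depth.
- bot.camera_params(name): a dict with "fovy" (degrees; the focal length in pixels is half the picture's height over the tangent of half this angle, whatever the lens; pixels are square), "cx", "cy" (the principal point, pixels), "camera_from_world" (4x4, takes a point from world to camera coordinates). Camera axes: x right, y down, z forward; pixel columns grow to the right and rows downward; lengths in mm; the calibration is good to about 2 mm. A picture is of the moment at which its call begins: read the wrist's pose just before it. camera_params takes no time and is no camera call; for the wrist camera it gives the pose at the moment of the call.
- bot.close_job(): hands the job in; it is judged then, once.
The state is a dict: "time": time; "joint_positions": joint angles; "dq": joint speeds; "tau": joint torques, N m; "tool_pos": TCP position; "tcp_rot": TCP orientation; "contact_force": force on the tool from outside, world axes, zero at the start; "moment": the same for the moment, N m; "grip_width": finger opening in mm; "finger_force": force on a finger pad.
Only numpy, scipy, OpenCV 4.12 (cv2) and the standard library are available. Lean on these libraries where they do the work, as an engineer would, in place of code of your own. Each camera call takes 0.05 s, during which the arm holds its last target. There are 200 camera calls.

### The job

Load the deburring tumbler with the tube offcuts: flip its cam lever fully open, swing the hasp right off the lid's catch and raise the lid until it stands open, then put every loose square-tube offcut from the bench into the barrel. Next close the lid, swing the hasp fully back over the catch, turn the wing nut clockwise until its pointer lines up with the raised rib on the bracket, and only then flip the cam lever fully closed. Leave the wrench, can and grinding disc where they are.

Things in the scene. Friction and masses are not known exactly. Their poses are not given: they have to be found in the camera images.
- tumbler: Bench-top deburring tumbler, fixed (place and yaw vary): low steel stand (base 340 x 240 mm, 12 high; end posts 110 mm wide in y, up to z 80, at x +-146) with a grey open-topped barrel under a flat aluminium lid. Origin on the bench under the barrel's centre, z up, x along the lid hinge (motor at the +x end), +y the side with lever, nut and hasp. Shut lid 254 x 200 x 6 mm, top at z 100
- barrel_floor (a point): Centre of the barrel's inner floor, 35 mm above the bench. Inside, the barrel is 240 mm along the tumbler's x by 180 mm along its y and 59 mm deep; walls 5 mm, rim 94 mm above the bench
- rib (a point): Middle of the top of the bright raised index rib (20 x 5 x 6 mm) on the dark bracket shelf along the tumbler's +y side. Shelf top 80 mm above the bench; in the tumbler's frame it spans x -125 to 125, y 95 to 157 mm, widened to y 191 for x -45 to 45
- lever (a joint): Cam quick-release lever, a flat 80 mm steel lever on the bracket at tumbler x -100, hinged parallel to the tumbler's x axis. 0 = closed (level, pointing to +y), grows as its end is swung up; 1.75 rad = fully open, standing just past upright. Friction (about 2.5 N at its end) holds it where it is left. Opening it also raises the hasp's hinge by about 4 mm
- lever_grip (a point): Centre of the round cross-bar at the lever's end: 12 mm diameter, 26 mm long along tumbler x, 85 mm from the lever's hinge; vertical fingers can straddle it and pinch its two flat ends, closing along the tumbler's x axis; it then turns between the pads, so the tool need not tilt
- lever_hinge (a point): Point on the lever's hinge axis (axis parallel to tumbler x; at tumbler x -100, y 125, z 102 mm)
- hasp (a joint): Hinged slotted steel hasp at tumbler x +85. 0 = lying flat over the lid with the lid's catch (a 7 x 6 x 14 mm stub, 84 mm to +y of the barrel's centre) through its slot; grows as its free end swings up and out to +y; 2.4 rad = fully off, leaning outward beyond the bracket. It swings freely and falls to either end under its weight
- hasp_grip (a point): Centre of the round cross-bar on the hasp's free end: 10 mm diameter, 28 mm long along tumbler x, 56 mm along and 22 mm above the strap from the hinge (60 mm away); vertical fingers can straddle it and pinch its two flat ends, closing along the tumbler's x axis; it then turns between the pads, so the tool need not tilt
- hasp_hinge (a point): Point on the hasp's hinge axis (parallel to tumbler x); it rises about 4 mm when the lever is opened
- lid (a joint): Lid, 0.35 kg, hinged along the barrel's -y rim. 0 = shut, grows as the +y edge is raised, 1.75 rad = fully open, 1.57 = upright. A stiff hinge holds it at any angle (about 3 to 7 N at its handle)
- lid_grip (a point): Centre of the lid's black T-handle cross-bar: 14 mm diameter, 40 mm long along tumbler x, 28 mm above the lid's top face, 170 mm from the hinge line; vertical fingers can straddle it and pinch its two flat ends, closing along the tumbler's x axis; it then turns between the pads, so the tool need not tilt
- lid_hinge (a point): Middle of the lid's hinge axis (parallel to tumbler x, at tumbler x 0, y -100, z 94 mm)
- nut (a joint): Adjusting wing nut on an upright stud on the bracket (tumbler x 0, y 140 mm). Grows as it is turned clockwise seen from above, 0 to 3.0 rad. At 1.60 rad its pointer points to tumbler +y, straight at the bright raised index rib on the bracket; at 0 it points nearly to tumbler -x. Light friction (0.06 N m) holds it
- nut_center (a point): On the nut's vertical axis at the middle height of its wing, which is an upright bar 46 mm long, 10 mm thick and 26 mm high, its top at z 124 mm; pinch it across the 10 mm
- nut_pointer (a point): Tip of the small pointer tooth that sticks out of one end of the wing, 33 mm from the nut's axis, at z 101 mm
- tube1: Offcut of square steel tube, 70 mm long, 30 x 30 mm, open ends, 0.13 kg, one of the loose offcuts lying on the bench to the left of the tumbler (two to four are there, absent ones give None). Origin at its centre, 15 mm above what it lies on; x along its length.
- tube2: Offcut of square steel tube, 70 mm long, 30 x 30 mm, open ends, 0.13 kg, one of the loose offcuts lying on the bench to the left of the tumbler (two to four are there, absent ones give None). Origin at its centre, 15 mm above what it lies on; x along its length.
- tube3: Offcut of square steel tube, 70 mm long, 30 x 30 mm, open ends, 0.13 kg, one of the loose offcuts lying on the bench to the left of the tumbler (two to four are there, absent ones give None). Origin at its centre, 15 mm above what it lies on; x along its length.
- tube4: Offcut of square steel tube, 70 mm long, 30 x 30 mm, open ends, 0.13 kg, one of the loose offcuts lying on the bench to the left of the tumbler (two to four are there, absent ones give None). Origin at its centre, 15 mm above what it lies on; x along its length.
- wrench: Steel wrench lying on the bench, to be left alone. Origin on its underside
- can: Grey can, 66 mm diameter, 110 mm tall, to be left alone. Origin at the centre of its underside
- disc: Dark grinding disc, 114 mm diameter, 16 mm thick, to be left alone. Origin at the centre of its underside
There are look-alikes about, which are no part of the job. Leave any green look-alike of the tube1 alone. What is shaped like the tube3 but orange is not meant.

How it is judged:
By the outcome, as a careful person would: the job done as asked, in the order asked, and still so for the second after the job is handed in, with the robot touching nothing.
Of tube1, tube2, tube3, tube4 only 2 to 4 are there at a start; the rules pass over those that are not, and their reading is None.
At some moment in a run one of tube1, tube2, tube3, tube4 may be knocked a few centimetres aside while the robot is not near it.
Once in a run the grip may slacken for a moment while it holds something.
It also fails if it takes over 210 s, if anything falls off the work surface, if the arm or the gripper's body presses on something with over 40 N, if the wrist force passes 120 N, or if a joint passes its speed limit or range.

## Working session

There is one attempt and no reset: what is moved stays moved. The work goes in short steps, Python scripts to look and compute and a shell command to move; the robot and the scene stay as the last step left them, time stands still between calls to the robot, and variables do not carry over. Pictures are saved under pics/ and viewed, at most 14 in all, crops included, and the job is handed in when it is done.

```bash
ls; mkdir -p pics; cat > h.py <<'E'
import numpy as np, cv2
from plant import bot
def params(n):
    p=bot.camera_params(n); f=200/np.tan(np.radians(p["fovy"])/2)
    return f,p["cx"],p["cy"],np.array(p["camera_from_world"])
def proj(n,P):
    f,cx,cy,T=params(n); P=np.atleast_2d(P); c=P@T[:3,:3].T+T[:3,3]
    return np.c_[cx+f*c[:,0]/c[:,2],cy+f*c[:,1]/c[:,2]]
def unproj(n,uv,z,pp=None):
    f,cx,cy,T=pp or params(n); uv=np.atleast_2d(uv).astype(float); z=np.broadcast_to(z,len(uv))
    d=np.c_[(uv[:,0]-cx)/f,(uv[:,1]-cy)/f,np.ones(len(uv))]@T[:3,:3]; o=-T[:3,:3].T@T[:3,3]
    return o+d*((z-o[2])/d[:,2])[:,None]
E
python3 - <<'E'
from h import *
for n in("scene","side","wrist"):
    p=params(n); print(n,p[0],p[1:3],(-p[3][:3,:3].T@p[3][:3,3]).round(),p[3][:3,:3].round(2).tolist())
    cv2.imwrite(f"pics/a_{n}.png",bot.capture(n))
o=bot.get_obs(); print(o)
E
```

```text
pics
scene 391.1716495287046 (314.38803688670987, 193.01585679013618) [1215.  778.  788.] [[-0.74, 0.67, -0.0], [0.38, 0.42, -0.83], [-0.55, -0.61, -0.56]]
side 390.90487055376366 (322.23065494996195, 204.39728584709988) [ 401. -693.  916.] [[0.98, -0.18, -0.0], [-0.13, -0.72, -0.68], [0.12, 0.67, -0.73]]
wrist 313.1429829332163 (314.79824041603683, 202.2640093974414) [524.  68. 385.] [[1.0, -0.0, -0.0], [-0.0, -0.97, 0.25], [-0.0, -0.25, -0.97]]
{'time': 0.15, 'joint_positions': array([-1.46004911e-01,  3.42566860e-01,  1.52476278e+00, -3.00651931e-06,
        1.27539818e+00, -1.45989816e-01]), 'dq': array([-0.00076283, -0.00206923, -0.00293498, -0.0002524 , -0.00020841,
       -0.00024892]), 'tau': array([ 7.52666965e-04, -4.31470585e+01, -2.44352603e+01,  7.18239485e-02,
        5.38185902e-02, -1.32920518e-04]), 'tool_pos': array([5.24730161e+02, 5.84854005e-02, 2.43214582e+02]), 'tcp_rot': array([-3.14046914e+00, -1.62289932e-04,  1.57078202e+00]), 'contact_force': array([0.55296283, 0.34890796, 0.29310748]), 'moment': array([ 0.01030586, -0.02232148, -0.01311825]), 'finger_force': 0.0, 'grip_width': 91.71351567527239}
```

View pics/a_scene.png

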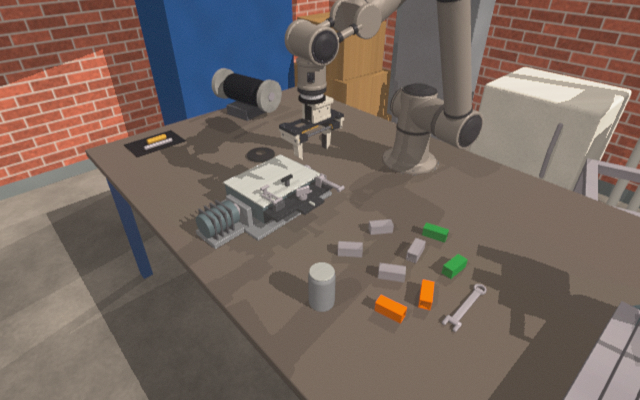

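View pics/a_side.png

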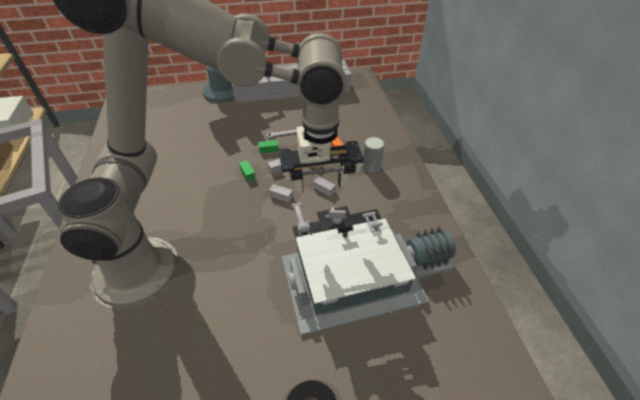

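The scene view shows the tumbler at about (275,195), with four grey offcuts at (380,227), (350,249), (392,272) and (416,250). Green look-alikes are at (435,232) and (455,266), and orange ones at (391,308) and (427,294). The can, wrench and disc stand apart from these. Only the grey ones match the steel offcuts; next I'll enlarge to confirm.

```bash
python3 - <<'E'
import cv2
a=cv2.imread("pics/a_scene.png"); b=cv2.imread("pics/a_side.png")
cv2.imwrite("pics/b1.png",cv2.resize(a[150:330,200:440],None,fx=3.3,fy=3.3,interpolation=cv2.INTER_CUBIC))
cv2.imwrite("pics/b2.png",cv2.resize(b[190:340,270:470],None,fx=4,fy=4,interpolation=cv2.INTER_CUBIC))
E
```

```text
(no output)
```

View pics/b1.png

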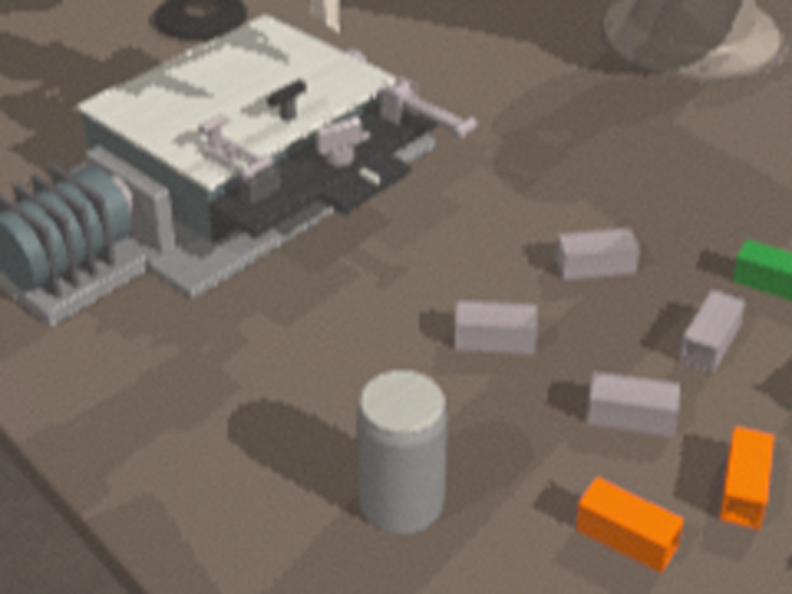

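View pics/b2.png

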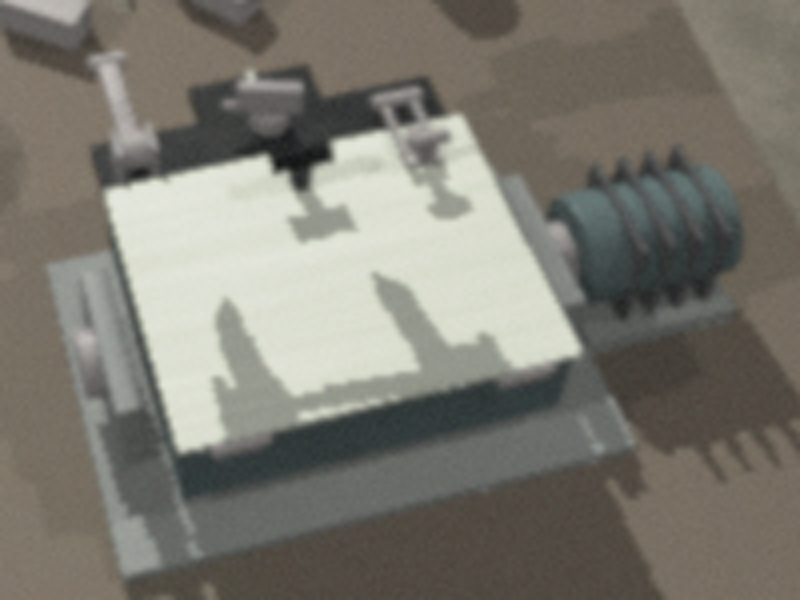

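Crops confirm it: four grey steel offcuts, none of them green or orange. The lid corners are clear in both views, so I'll fit the tumbler pose and get rough tube positions.

```bash
cat >> h.py <<'E'
import json,os
def tw(P):
    x,y,a=json.load(open("pose.json")); P=np.atleast_2d(P).astype(float); c,s=np.cos(a),np.sin(a)
    return np.c_[x+c*P[:,0]-s*P[:,1],y+s*P[:,0]+c*P[:,1],P[:,2]]
E
python3 - <<'E'
from h import *
from scipy.optimize import least_squares
L=np.array([[-127,-100,100],[-127,100,100],[127,100,100],[127,-100,100]])
U={"scene":[(280.3,155.2),(321.2,174.2),(264.2,207),(224.2,182.1)],"side":[(315,303),(297,236.5),(386.3,218.8),(415,279.5)]}
def res(p):
    json.dump(list(p),open("pose.json","w")); return np.r_[tuple((proj(n,tw(L))-U[n]).ravel() for n in U)]
for n in U: print(n,unproj(n,U[n],100).round(0).tolist())
r=least_squares(res,[550,-200,0.2]); res(r.x); print(r.x,r.fun.round(1))
for k,v in dict(lever_grip=(-100,210,102),hasp_hinge=(85,140,100),lid_grip=(0,70,128),nut=(0,140,111)).items():
    w=tw(v)[0];print(k,w.round(),proj("scene",w).round(),proj("side",w).round())
a=cv2.imread("pics/a_scene.png")
C=np.array([(597,253),(496,327),(712,330),(633,404)])/3.3+[200,150]
print(unproj("scene",C,18).round())
E
```

```text
scene [[469.0, -237.0, 100.0], [450.0, -40.0, 100.0], [701.0, -19.0, 100.0], [716.0, -218.0, 100.0]]
side [[466.0, -247.0, 100.0], [453.0, -45.0, 100.0], [704.0, -29.0, 100.0], [715.0, -229.0, 100.0]]
[ 5.83580674e+02 -1.34901709e+02  7.54378654e-02] [-0.  -1.1 -0.8 -0.5 -1.9 -0.8 -1.6 -0.7 -1.  -0.8 -1.3  0.1 -0.8 -0.8
  0.4 -1.5]
lever_grip [468.  67. 102.] [[340. 189.]] [[297. 205.]]
hasp_hinge [658.  11. 100.] [[282. 206.]] [[366. 211.]]
lid_grip [578. -65. 128.] [[286. 178.]] [[345. 229.]]
nut [573.   5. 111.] [[302. 191.]] [[338. 214.]]
[[433. 214.  18.]
 [577. 221.  18.]
 [441. 350.  18.]
 [562. 359.  18.]]
```

```bash
python3 - <<'E'
from h import *
a=cv2.imread("pics/a_wrist.png")
L=[(-127,100,100),(127,100,100),(-100,210,102),(-113,210,102),(-87,210,102),(0,140,124),(0,70,135),(-45,191,80),(45,191,80),(-125,157,80),(125,157,80)]
for u in proj("wrist",tw(L)): cv2.drawMarker(a,tuple(int(v) for v in u.round()),(0,0,255),cv2.MARKER_CROSS,9,1); print(u.round(1),end=' ')
cv2.imwrite("pics/c.png",a)
E
```

```text
[237.8 241.2] [501.5 222.2] [250.5 122.5] [235.8 123.7] [265.3 121.4] [371.6 197.4] [376.3 277.5] [314.8 138.4] [409.2 131. ] [236.6 179.6] [491.8 160.3]
```

View pics/c.png

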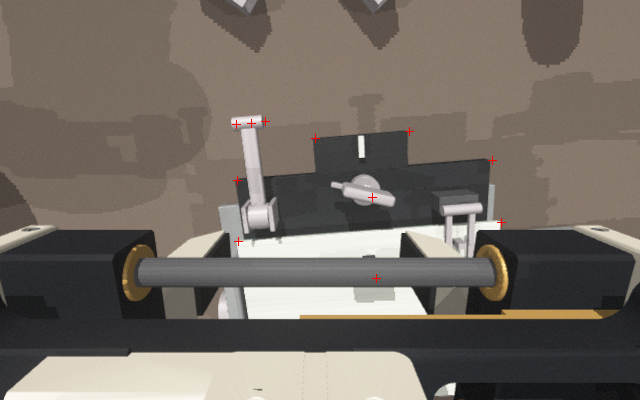

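The overlay matches the wrist view to within 1–3 px: shelf corners agree, lever bar at (248,122), nut at (369,193) with pointer towards -x, hasp bar near (462,209). Next I'll triangulate the hasp and plan the lever move.

```bash
cat >> h.py <<'E'
from scipy.spatial.transform import Rotation as R
def rows(pts,world=False,start=None):
    """tumbler-frame TCP waypoints -> pendant shift units per leg"""
    W=np.array(pts,float) if world else tw(pts)
    s=np.array(start) if start is not None else bot.get_obs()["tool_pos"]
    for w in W:
        d=(w-s)/30; print("to",w.round(1),"sum",d.round(2),"| n rows min",int(np.ceil(abs(d).max())) or 1); s=w
def st():
    o=bot.get_obs(); x,y,a=json.load(open("pose.json")); p=o["tool_pos"]; d=p[:2]-[x,y]
    print("t",round(o["time"],1),"world",p.round(1),"tumb",np.round([np.cos(a)*d[0]+np.sin(a)*d[1],-np.sin(a)*d[0]+np.cos(a)*d[1]],1),"rpy",o["tcp_rot"].round(3),"F",o["contact_force"].round(1),"w",round(o["grip_width"],1),"g",round(o["finger_force"],1),"q6",round(o["joint_positions"][5],2))
E
python3 - <<'E'
from h import *
from scipy.optimize import least_squares
for nm,us,ud in(("grip",(264.5,187.9),(378.7,225)),("hinge",(277.3,200),(370,213.8))):
    f=lambda p:np.r_[(proj("scene",tw([85,*p]))-us).ravel(),(proj("side",tw([85,*p]))-ud).ravel()]
    r=least_squares(f,[90,110]);print(nm,r.x.round(1),r.fun.round(1))
th=np.linspace(0,1.77,11)
P=[(-102,210,170),(-102,210,100)]+[(-102,125+85*np.cos(t),100+85*np.sin(t)) for t in th[1:]]
rows(P); st()
E
```

```text
grip [ 60.6 127.9] [-0.7 -0.2 -1.5  0. ]
hinge [118.5 109.9] [-0.5  0.  -0.8 -0.1]
to [466.   66.8 170. ] sum [-1.96  2.23 -2.44] | n rows min 3
to [466.   66.8 100. ] sum [ 0.    0.   -2.33] | n rows min 3
to [466.1  65.5 115. ] sum [ 0.   -0.04  0.5 ] | n rows min 1
to [466.4  61.6 129.5] sum [ 0.01 -0.13  0.48] | n rows min 1
to [466.9  55.1 143. ] sum [ 0.02 -0.21  0.45] | n rows min 1
to [467.6  46.4 155.3] sum [ 0.02 -0.29  0.41] | n rows min 1
to [468.4  35.7 165.8] sum [ 0.03 -0.36  0.35] | n rows min 1
to [469.3  23.3 174.2] sum [ 0.03 -0.41  0.28] | n rows min 1
to [470.4   9.7 180.4] sum [ 0.03 -0.46  0.2 ] | n rows min 1
to [471.5  -4.9 184. ] sum [ 0.04 -0.48  0.12] | n rows min 1
to [472.6 -19.8 185. ] sum [ 0.04 -0.5   0.03] | n rows min 1
to [473.7 -34.7 183.3] sum [ 0.04 -0.5  -0.06] | n rows min 1
t 0.1 world [5.247e+02 1.000e-01 2.432e+02] tumb [-48.5 139. ] rpy [-3.14  -0.     1.571] F [0.6 0.3 0.3] w 91.7 g 0.0 q6 -0.15
```

```bash
python3 -m pendant '[[[-0.39,0.45,-0.25],[0,0,0.13],1],[[-0.39,0.45,-0.25],[0,0,0.13],1],[[-0.39,0.45,-0.25],[0,0,0.13],1],[[-0.39,0.44,-0.35],[0,0,0.13],1],[[-0.4,0.44,-0.45],[0,0,0.11],1],[[0,0,-0.45],[0,0,0],1],[[0,0,-0.44],[0,0,0],1],[[0,0,0],[0,0,0],1],[[0,0,0],[0,0,0],1],[[0,0,0],[0,0,0],1]]'
python3 -c "
from h import *
st(); rows([(-102,210,100)]); print(proj('wrist',tw([(-100,210,102),(-102,210,102)]))); cv2.imwrite('pics/d.png',bot.capture('wrist')[20:400])"
```

```text
time: 0.98
tool_pos: [466.7, 66.8, 171.1]
tcp_rot: [3.141, 0.0, 1.646]
contact_force: [0.1, -0.4, -0.1]
grip_width: 92.0
finger_force: 0.0
t 1.0 world [466.7  66.8 171.1] tumb [-101.4  210. ] rpy [3.141 0.    1.646] F [ 0.1 -0.4 -0.1] w 92.0 g 0.0 q6 -0.1
to [466.   66.8 100. ] sum [-0.02 -0.   -2.37] | n rows min 3
[[317.06579922 220.52893004]
 [314.23452762 220.53293238]]
```

View pics/d.png

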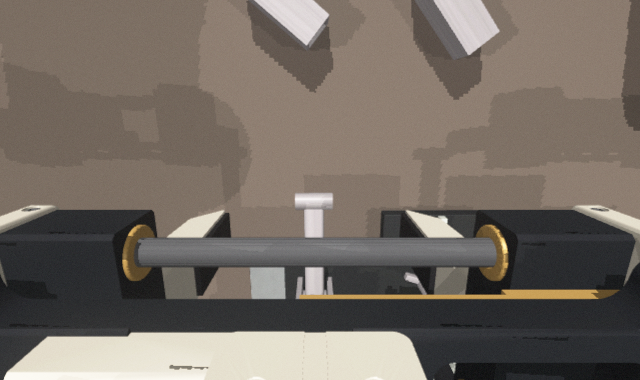

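The bar shows at (314,220) in full-image pixels, exactly where x=-102 predicts. Descending and pinching.

```bash
python3 -m pendant '[[[-0.02,0,-0.6],[0,0,0],1],[[0,0,-0.6],[0,0,0],1],[[0,0,-0.6],[0,0,0],1],[[0,0,-0.57],[0,0,0],1],[[0,0,0],[0,0,0],-1],[[0,0,0],[0,0,0],-1],[[0,0,0],[0,0,0],-1],[[0,0,0],[0,0,0],-1],[[0,0,0],[0,0,0],-1],[[0,0,0],[0,0,0],-1]]'
python3 -c "
from h import *
st()"
```

```text
time: 1.87
tool_pos: [466.1, 66.9, 100.2]
tcp_rot: [3.14, 0.0, 1.646]
contact_force: [-0.3, -0.0, 0.2]
grip_width: 56.5
finger_force: 0.0
t 1.9 world [466.1  66.9 100.2] tumb [-102.   210.1] rpy [3.14  0.    1.646] F [-0.3 -0.   0.2] w 56.5 g 0.0 q6 -0.1
```

```bash
python3 -m pendant '[[[0,0,0],[0,0,0],-1],[[0,0,0],[0,0,0],-1],[[0,0,0],[0,0,0],-1],[[0,0,0],[0,0,0],-1],[[0,0,0],[0,0,0],-1],[[0,0,0],[0,0,0],-1],[[0,0,0],[0,0,0],-1],[[0,0,0],[0,0,0],-1],[[0,0,0],[0,0,0],-1],[[0,0,0],[0,0,0],-1]]'
python3 -m pendant '[[[0,-0.02,0.5],[0,0,0],-1],[[0.01,-0.13,0.48],[0,0,0],-1],[[0.02,-0.21,0.45],[0,0,0],-1],[[0.02,-0.29,0.41],[0,0,0],-1],[[0.03,-0.36,0.35],[0,0,0],-1],[[0.03,-0.41,0.28],[0,0,0],-1],[[0.03,-0.46,0.2],[0,0,0],-1],[[0.04,-0.48,0.12],[0,0,0],-1],[[0.04,-0.5,0.03],[0,0,0],-1],[[0.04,-0.5,-0.06],[0,0,0],-1]]'
python3 -c "
from h import *
st()"
```

```text
time: 2.7
tool_pos: [465.8, 66.9, 99.4]
tcp_rot: [3.141, 0.0, 1.646]
contact_force: [0.6, -0.1, -0.1]
grip_width: 25.3
finger_force: 30.0
time: 3.53
tool_pos: [474.1, -33.8, 184.6]
tcp_rot: [3.138, -0.0, 1.647]
contact_force: [-2.3, 2.8, 11.7]
grip_width: 25.5
finger_force: 30.0
t 3.5 world [474.1 -33.8 184.6] tumb [-101.5  109. ] rpy [ 3.138 -0.     1.647] F [-2.3  2.8 11.7] w 25.5 g 30.0 q6 -0.31
```

```bash
python3 -m pendant '[[[0,0,0],[0,0,0],0],[[0,0,0],[0,0,0],0],[[0,0,0],[0,0,0],0],[[0,0,0],[0,0,0],0],[[0,0,0.6],[0,0,0],0],[[0,0,0.6],[0,0,0],0],[[0,0,0.3],[0,0,0],0],[[0,0,0],[0,0,0],0],[[0,0,0],[0,0,0],0],[[0,0,0],[0,0,0],0]]'
python3 -c "
from h import *
st(); rows([(85,62,230),(85,62,185)])"
```

```text
time: 4.37
tool_pos: [472.9, -33.6, 226.3]
tcp_rot: [-3.14, -0.0, 1.647]
contact_force: [0.8, -0.1, 0.5]
grip_width: 46.3
finger_force: 0.0
t 4.4 world [472.9 -33.6 226.3] tumb [-102.7  109.4] rpy [-3.14  -0.     1.647] F [ 0.8 -0.1  0.5] w 46.3 g 0.0 q6 -0.31
to [663.7 -66.7 230. ] sum [ 6.36 -1.1   0.12] | n rows min 7
to [663.7 -66.7 185. ] sum [ 0.   0.  -1.5] | n rows min 2
```

```bash
python3 -m pendant '[[[0.8,-0.14,0.02],[0,0,0],0],[[0.8,-0.14,0.02],[0,0,0],0],[[0.8,-0.14,0.02],[0,0,0],0],[[0.8,-0.14,0.02],[0,0,0],0],[[0.8,-0.14,0.02],[0,0,0],0],[[0.8,-0.14,0.02],[0,0,0],0],[[0.8,-0.14,-0.3],[0,0,0],0],[[0.76,-0.12,-0.6],[0,0,0],0],[[0,0,-0.6],[0,0,0],0],[[0,0,0],[0,0,0],0]]'
python3 -c "
from h import *
st(); P=tw([(85,62,131),(85,60,131),(72,61,131),(98,61,131),(-102,110,186)]); print(proj('wrist',P))
a=bot.capture('wrist');b=bot.capture('side');print(proj('side',P))
cv2.imwrite('pics/e.png',np.hstack([cv2.resize(a[130:330,180:480],(600,400)),cv2.resize(b[170:270,320:370+50],(400,400))])[:, :800]); cv2.imwrite('pics/e_side.png',b)"
```

```text
time: 5.2
tool_pos: [662.5, -66.6, 179.3]
tcp_rot: [-3.132, -0.003, 1.646]
contact_force: [-0.1, -0.3, -1.4]
grip_width: 46.1
finger_force: 0.0
t 5.2 world [662.5 -66.6 179.3] tumb [83.8 62.2] rpy [-3.132e+00 -3.000e-03  1.646e+00] F [-0.1 -0.3 -1.4] w 46.1 g 0.0 q6 -0.29
[[ 317.84363986  231.08546236]
 [ 317.8387027   234.02334325]
 [ 297.63834649  232.51117593]
 [ 338.06676301  232.60129958]
 [-107.51337298  169.03679663]]
[[377.15805384 223.89501684]
 [377.42408811 224.45826343]
 [372.61562543 225.15267404]
 [381.94575978 223.20454208]
 [302.87140289 210.31032956]]
```

View pics/e.png

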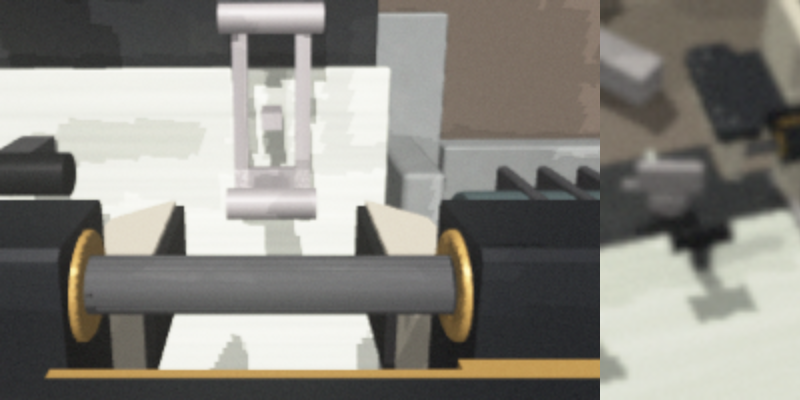

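Bar at full-image (315.5,231.5), hinge rod at (315.5,138.5), catch seen through the slot. Solving the hasp's hinge and arc.

```bash
python3 - <<'E'
from h import *
from scipy.optimize import least_squares
f=lambda p:np.r_[(proj("wrist",tw([p[2],p[0],p[1]]))-(315.5,138.5)).ravel(),(proj("wrist",tw([p[2],p[0]-56,p[1]+22]))-(315.5,231.5)).ravel()]
r=least_squares(f,[118,108,85]);print(r.x,r.fun)
y,z,x=r.x
t0=np.arctan2(22,-56); th=t0-np.linspace(0,2.4,21)
P=[(x,y-56,z+20)]+[(x,y+60.2*np.cos(t),z-2+60.2*np.sin(t)) for t in th[1:]]
print(np.round([P[0],P[5],P[10],P[-1]],1)); rows(P)
E
```

```text
[119.24510118 118.76802421  84.59454593] [ 5.81643965e-03  7.13574394e-07 -5.60725621e-03 -6.83474525e-07]
[[ 84.6  63.2 138.8]
 [ 84.6  85.4 166.6]
 [ 84.6 119.5 177. ]
 [ 84.6 175.4 138.4]]
to [663.2 -65.5 138.8] sum [-0.    0.04 -1.51] | n rows min 2
to [662.9 -62.5 145.3] sum [-0.01  0.1   0.22] | n rows min 1
to [662.7 -58.7 151.5] sum [-0.01  0.13  0.2 ] | n rows min 1
to [662.3 -54.2 157.1] sum [-0.01  0.15  0.19] | n rows min 1
to [661.9 -49.  162.2] sum [-0.01  0.17  0.17] | n rows min 1
to [661.5 -43.3 166.6] sum [-0.01  0.19  0.15] | n rows min 1
to [661.  -37.2 170.3] sum [-0.02  0.21  0.12] | n rows min 1
to [660.5 -30.6 173.2] sum [-0.02  0.22  0.1 ] | n rows min 1
to [660.  -23.7 175.3] sum [-0.02  0.23  0.07] | n rows min 1
to [659.5 -16.6 176.6] sum [-0.02  0.24  0.04] | n rows min 1
to [658.9  -9.4 177. ] sum [-0.02  0.24  0.01] | n rows min 1
to [658.4  -2.2 176.5] sum [-0.02  0.24 -0.02] | n rows min 1
to [657.9   4.9 175.2] sum [-0.02  0.24 -0.04] | n rows min 1
to [657.3  11.7 173. ] sum [-0.02  0.23 -0.07] | n rows min 1
to [656.8  18.3 170.1] sum [-0.02  0.22 -0.1 ] | n rows min 1
to [656.4  24.4 166.3] sum [-0.02  0.21 -0.12] | n rows min 1
to [655.9  30.1 161.9] sum [-0.01  0.19 -0.15] | n rows min 1
to [655.6  35.2 156.8] sum [-0.01  0.17 -0.17] | n rows min 1
to [655.2  39.7 151.1] sum [-0.01  0.15 -0.19] | n rows min 1
to [654.9  43.4 145. ] sum [-0.01  0.12 -0.21] | n rows min 1
to [654.7  46.4 138.4] sum [-0.01  0.1  -0.22] | n rows min 1
```

```bash
python3 -m pendant '[[[0,0.02,-0.6],[0,0,0],0],[[0,0,-0.6],[0,0,0],0],[[0,0,-0.57],[0,0,0],0],[[0,0,0],[0,0,0],-1],[[0,0,0],[0,0,0],-1],[[0,0,0],[0,0,0],-1],[[0,0,0],[0,0,0],-1],[[0,0,0],[0,0,0],-1],[[0,0,0],[0,0,0],-1],[[0,0,0],[0,0,0],-1]]'
python3 -m pendant '[[[0,0.1,0.22],[0,0,0],-1],[[-0.01,0.13,0.2],[0,0,0],-1],[[-0.01,0.15,0.19],[0,0,0],-1],[[-0.01,0.17,0.17],[0,0,0],-1],[[-0.01,0.19,0.15],[0,0,0],-1],[[0,0,0],[0,0,0],-1],[[0,0,0],[0,0,0],-1],[[0,0,0],[0,0,0],-1],[[0,0,0],[0,0,0],-1],[[0,0,0],[0,0,0],-1]]'
python3 -c "
from h import *
st(); a=bot.capture('wrist'); cv2.imwrite('pics/f_w.png',a)"
```

```text
time: 6.13
tool_pos: [663.2, -66.6, 134.5]
tcp_rot: [-3.14, 0.001, 1.646]
contact_force: [-6.1, -0.5, 1.3]
grip_width: 27.2
finger_force: 30.0
time: 6.97
tool_pos: [661.4, -44.9, 161.9]
tcp_rot: [-3.139, 0.001, 1.646]
contact_force: [-7.4, -2.3, -1.4]
grip_width: 26.8
finger_force: 30.0
t 7.0 world [661.4 -44.9 161.9] tumb [84.4 83.9] rpy [-3.139e+00  1.000e-03  1.646e+00] F [-7.4 -2.3 -1.4] w 26.8 g 30.0 q6 -0.26
```

```bash
python3 -m pendant '[[[-0.02,0.21,0.12],[0,0,0],-1],[[-0.02,0.22,0.1],[0,0,0],-1],[[-0.02,0.23,0.07],[0,0,0],-1],[[-0.02,0.24,0.04],[0,0,0],-1],[[-0.02,0.24,0.01],[0,0,0],-1],[[-0.02,0.24,-0.02],[0,0,0],-1],[[-0.02,0.24,-0.04],[0,0,0],-1],[[-0.02,0.23,-0.07],[0,0,0],-1],[[-0.02,0.22,-0.1],[0,0,0],-1],[[-0.02,0.21,-0.12],[0,0,0],-1]]'
python3 -m pendant '[[[-0.01,0.19,-0.15],[0,0,0],-1],[[-0.01,0.17,-0.17],[0,0,0],-1],[[-0.01,0.15,-0.19],[0,0,0],-1],[[-0.01,0.12,-0.21],[0,0,0],-1],[[-0.01,0.1,-0.22],[0,0,0],-1],[[0,0,0],[0,0,0],-1],[[0,0,0],[0,0,0],-1],[[0,0,0],[0,0,0],-1],[[0,0,0],[0,0,0],-1],[[0,0,0],[0,0,0],-1]]'
python3 -c "
from h import *
st(); a=bot.capture('wrist'); cv2.imwrite('pics/f_w2.png',a)"
```

```text
time: 7.85
tool_pos: [655.9, 24.3, 162.8]
tcp_rot: [-3.141, 0.001, 1.646]
contact_force: [-7.8, -1.7, 3.4]
grip_width: 27.3
finger_force: 30.0
time: 8.68
tool_pos: [653.9, 47.3, 133.8]
tcp_rot: [-3.139, -0.001, 1.647]
contact_force: [-8.4, 3.2, 2.9]
grip_width: 27.1
finger_force: 30.0
t 8.7 world [653.9  47.3 133.8] tumb [ 83.9 176.4] rpy [-3.139e+00 -1.000e-03  1.647e+00] F [-8.4  3.2  2.9] w 27.1 g 30.0 q6 -0.12
```

Hasp is over. Release it, then go above the lid handle, tilted 0.2 rad so the gripper body clears the raised lever.

```bash
python3 -m pendant '[[[0,0,0],[0,0,0],0.5],[[0,0,0],[0,0,0],0.5],[[0,0,0],[0,0,0],0.5],[[0,0,0],[0,0,0],0.5],[[0,0,0],[0,0,0],0.5],[[0,0,0.5],[0,0,0],0.5],[[0,0,0.6],[0,0,0],0.5],[[0,0,0.6],[0,0,0],0.5],[[0,0,0.5],[0,0,0],0.5],[[0,0,0],[0,0,0],0.5]]'
python3 -c "
from h import *
st(); a0=.1974;th=a0+np.linspace(0,1.75,21)
rows([(0,68,195),(0,69,126)]+[(0,-100+173.4*np.cos(t),92+173.4*np.sin(t)) for t in th[1:]])"
```

```text
time: 9.57
tool_pos: [657.3, 46.1, 202.0]
tcp_rot: [3.135, 0.001, 1.646]
contact_force: [0.6, 0.0, 0.3]
grip_width: 68.8
finger_force: 0.0
t 9.6 world [657.3  46.1 202. ] tumb [ 87.1 174.9] rpy [3.135e+00 1.000e-03 1.646e+00] F [0.6 0.  0.3] w 68.8 g 0.0 q6 -0.12
to [578.5 -67.1 195. ] sum [-2.63 -3.77 -0.23] | n rows min 4
to [578.4 -66.1 126. ] sum [-0.    0.03 -2.3 ] | n rows min 3
to [578.6 -68.7 140.7] sum [ 0.01 -0.09  0.49] | n rows min 1
to [578.9 -73.6 155.1] sum [ 0.01 -0.16  0.48] | n rows min 1
to [579.4 -79.7 169. ] sum [ 0.02 -0.2   0.46] | n rows min 1
to [580.  -87.  182.2] sum [ 0.02 -0.24  0.44] | n rows min 1
to [580.6 -95.4 194.8] sum [ 0.02 -0.28  0.42] | n rows min 1
to [ 581.3 -104.9  206.6] sum [ 0.02 -0.32  0.39] | n rows min 1
to [ 582.1 -115.4  217.6] sum [ 0.03 -0.35  0.36] | n rows min 1
to [ 583.  -126.8  227.5] sum [ 0.03 -0.38  0.33] | n rows min 1
to [ 583.9 -139.   236.5] sum [ 0.03 -0.41  0.3 ] | n rows min 1
to [ 584.9 -152.   244.3] sum [ 0.03 -0.43  0.26] | n rows min 1
to [ 585.9 -165.6  251. ] sum [ 0.03 -0.45  0.22] | n rows min 1
to [ 587.  -179.7  256.4] sum [ 0.04 -0.47  0.18] | n rows min 1
to [ 588.1 -194.2  260.6] sum [ 0.04 -0.48  0.14] | n rows min 1
to [ 589.2 -209.1  263.5] sum [ 0.04 -0.49  0.1 ] | n rows min 1
to [ 590.3 -224.1  265.1] sum [ 0.04 -0.5   0.05] | n rows min 1
to [ 591.5 -239.2  265.3] sum [ 0.04 -0.5   0.01] | n rows min 1
to [ 592.6 -254.3  264.3] sum [ 0.04 -0.5  -0.04] | n rows min 1
to [ 593.7 -269.2  261.9] sum [ 0.04 -0.5  -0.08] | n rows min 1
to [ 594.8 -283.9  258.2] sum [ 0.04 -0.49 -0.12] | n rows min 1
to [ 595.9 -298.2  253.2] sum [ 0.04 -0.48 -0.17] | n rows min 1
```

```bash
python3 -m pendant '[[[-0.53,-0.75,0],[0.4,0.03,0],0.5],[[-0.53,-0.75,0],[0.4,0.03,0],0.5],[[-0.53,-0.75,0],[0.4,0.03,0],0.5],[[-0.52,-0.75,-0.1],[0.4,0.03,0],0.5],[[-0.52,-0.74,-0.13],[0.06,0.01,0],0.5],[[0,0,-0.6],[0,0,0],0.5],[[0,0,-0.6],[0,0,0],0.5],[[0,0,-0.6],[0,0,0],0.5],[[0,0,-0.5],[0,0,0],0.5],[[0,0,0],[0,0,0],0.5]]'
python3 -c "
from h import *
st();cv2.imwrite('pics/g_side.png',bot.capture('side')[150:320,260:480])"
python3 -m pendant '[[[0,0.03,0],[0,0,0],-1],[[0,0,0],[0,0,0],-1],[[0,0,0],[0,0,0],-1],[[0,0,0],[0,0,0],-1],[[0,0,0],[0,0,0],-1],[[0,0,0],[0,0,0],-1],[[0,0,0],[0,0,0],-1],[[0,0,0],[0,0,0],-1],[[0,0,0],[0,0,0],-1],[[0,0,0],[0,0,0],-1]]'
```

```text
time: 10.4
tool_pos: [575.8, -66.2, 119.5]
tcp_rot: [-3.138, -0.201, 1.645]
contact_force: [0.1, -0.6, -0.1]
grip_width: 69.2
finger_force: 0.0
t 10.4 world [575.8 -66.2 119.5] tumb [-2.5 69.1] rpy [-3.138 -0.201  1.645] F [ 0.1 -0.6 -0.1] w 69.2 g 0.0 q6 -0.51
time: 11.28
tool_pos: [577.0, -65.0, 122.6]
tcp_rot: [3.141, -0.2, 1.646]
contact_force: [2.9, 1.2, 2.7]
grip_width: 39.6
finger_force: 30.0
```

```bash
python3 -m pendant '[[[0.01,-0.09,0.49],[0,0,0],-1],[[0.01,-0.16,0.48],[0,0,0],-1],[[0.02,-0.2,0.46],[0,0,0],-1],[[0.02,-0.24,0.44],[0,0,0],-1],[[0.02,-0.28,0.42],[0,0,0],-1],[[0.02,-0.32,0.39],[0,0,0],-1],[[0.03,-0.35,0.36],[0,0,0],-1],[[0.03,-0.38,0.33],[0,0,0],-1],[[0.03,-0.41,0.3],[0,0,0],-1],[[0.03,-0.43,0.26],[0,0,0],-1]]'
python3 -m pendant '[[[0.03,-0.45,0.22],[0,0,0],-1],[[0.04,-0.47,0.18],[0,0,0],-1],[[0.04,-0.48,0.14],[0,0,0],-1],[[0.04,-0.49,0.1],[0,0,0],-1],[[0.04,-0.5,0.05],[0,0,0],-1],[[0.04,-0.5,0.01],[0,0,0],-1],[[0.04,-0.5,-0.04],[0,0,0],-1],[[0.04,-0.5,-0.08],[0,0,0],-1],[[0.04,-0.49,-0.12],[0,0,0],-1],[[0.02,-0.3,-0.1],[0,0,0],-1]]'
python3 -c "
from h import *
st();cv2.imwrite('pics/g.png',cv2.resize(bot.capture('side')[120:360,200:480],None,fx=2,fy=2))"
```

```text
time: 12.12
tool_pos: [583.9, -149.7, 240.1]
tcp_rot: [3.141, -0.203, 1.647]
contact_force: [7.4, 5.1, -5.0]
grip_width: 39.9
finger_force: 30.0
time: 12.95
tool_pos: [595.7, -292.3, 252.8]
tcp_rot: [3.137, -0.198, 1.647]
contact_force: [4.7, 0.8, 9.3]
grip_width: 39.5
finger_force: 30.0
t 12.9 world [ 595.7 -292.3  252.8] tumb [   0.2 -157.8] rpy [ 3.137 -0.198  1.647] F [4.7 0.8 9.3] w 39.5 g 30.0 q6 -0.72
```

View pics/g.png

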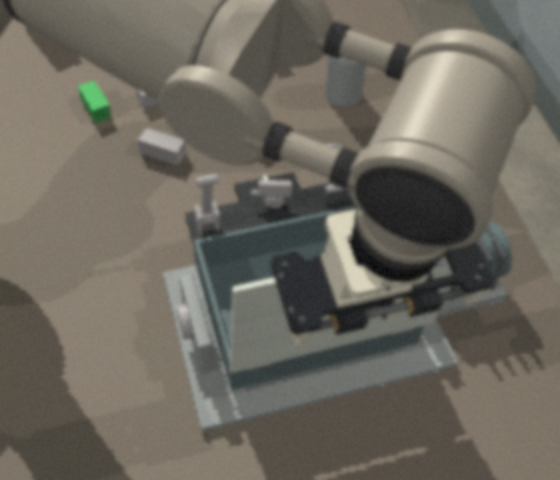

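Lid stands open (about 1.71 rad). Release, rise and fly over to look at the tubes.

```bash
python3 -m pendant '[[[0,0,0],[0,0,0],1],[[0,0,0],[0,0,0],1],[[0,0,0],[0,0,0],1],[[0,0,0],[0,0,0],1],[[0,0,0],[0,0,0],1],[[0,0,0.5],[0,0,0],1],[[0,0,0.7],[0,0,0],1],[[0,0,0.7],[0,0,0],1],[[0,0,0.7],[0,0,0],1],[[0,0,0.4],[0,0,0],1]]'
python3 -m pendant '[[[-0.15,0.8,0],[0,0,0],1],[[-0.15,0.9,0],[0,0,0],1],[[-0.15,0.9,0],[0,0,0],1],[[-0.15,0.9,0],[-0.2,-0.02,0],1],[[-0.15,0.9,0],[-0.2,-0.02,0],1],[[-0.15,0.9,0],[-0.2,-0.02,0],1],[[-0.15,0.9,0],[-0.2,-0.02,0],1],[[-0.15,0.9,0],[-0.2,-0.02,0],1],[[-0.15,0.9,0],[-0.2,-0.02,0],1],[[-0.15,0.9,0],[-0.2,-0.02,0],1]]'
python3 -m pendant '[[[-0.15,0.9,-0.1],[-0.26,0.01,0],1],[[-0.15,0.9,-0.2],[0,0,0],1],[[-0.15,0.9,-0.2],[0,0,0],1],[[-0.15,0.9,-0.2],[0,0,0],1],[[-0.15,0.9,-0.2],[0,0,0],1],[[-0.15,0.9,-0.2],[0,0,0],1],[[-0.15,0.9,-0.2],[0,0,0],1],[[-0.1,0.5,0],[0,0,0],1],[[0,0,0],[0,0,0],1],[[0,0,0],[0,0,0],1]]'
python3 -c "
from h import *
st();cv2.imwrite('pics/i.png',bot.capture('wrist')); p=bot.camera_params('wrist'); np.save('pi.npy',np.array(p['camera_from_world']))"
```

```text
time: 13.83
tool_pos: [594.4, -291.1, 343.5]
tcp_rot: [3.14, -0.198, 1.647]
contact_force: [-0.7, 0.1, -0.3]
grip_width: 91.8
finger_force: 0.0
time: 14.67
tool_pos: [548.6, -22.9, 341.0]
tcp_rot: [3.138, -0.03, 1.647]
contact_force: [-0.2, -0.4, 1.1]
grip_width: 91.8
finger_force: 0.0
time: 15.5
tool_pos: [514.4, 180.2, 301.9]
tcp_rot: [-3.141, 0.001, 1.649]
contact_force: [-0.1, -0.2, -0.3]
grip_width: 91.9
finger_force: 0.0
t 15.5 world [514.4 180.2 301.9] tumb [-45.2 319.4] rpy [-3.141e+00  1.000e-03  1.649e+00] F [-0.1 -0.2 -0.3] w 91.9 g 0.0 q6 0.12
```

View pics/i.png

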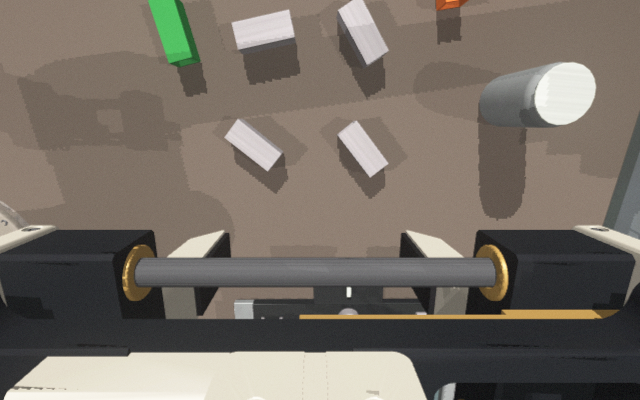

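Four grey tubes are clear in the wrist view: (254,145), (363,149), (264,30), (362,31). Green is at (173,33), orange at (450,3) and the can at (560,95). Now measuring them at the top face (z=30).

```bash
cat >> h.py <<'E'
def tubes(img,T,seeds=None,thr=(165,150,135),crop=235):
    f,cx,cy,_=params("wrist"); pp=(f,cx,cy,T)
    hsv=cv2.cvtColor(img,cv2.COLOR_BGR2HSV)
    for th in thr:
        m=((hsv[...,2]>th)&(hsv[...,1]<60)).astype(np.uint8); m[crop:]=0
        m=cv2.morphologyEx(m,cv2.MORPH_OPEN,np.ones((3,3)))
        cs,_=cv2.findContours(m,cv2.RETR_EXTERNAL,cv2.CHAIN_APPROX_NONE)
        for c in cs:
            if cv2.contourArea(c)<300: continue
            W=unproj("wrist",c[:,0],30,pp)[:,:2].astype(np.float32)
            (x,y),(w,h),a=cv2.minAreaRect(W); a=np.radians(a)+(0 if w>h else np.pi/2)
            print(th,"xy",round(x,1),round(y,1),"size",round(max(w,h)),round(min(w,h)),"axis",round((a+np.pi/2)%np.pi-np.pi/2,3),"px",c[:,0].mean(0).round())
E
python3 -c "
from h import *
tubes(cv2.imread('pics/i.png'),np.load('pi.npy'))"
```

```text
165 xy 117.4 71.1 size 67 32 axis -0.172 px [ 21. 227.]
165 xy 574.7 217.1 size 72 30 axis -0.821 px [363. 148.]
165 xy 431.2 211.0 size 71 31 axis -0.6 px [252. 144.]
165 xy 818.4 305.9 size 80 75 axis -1.011 px [562.  91.]
165 xy 439.6 348.5 size 71 30 axis 0.276 px [263.  29.]
165 xy 559.4 356.2 size 71 30 axis -0.952 px [363.  30.]
150 xy 119.1 73.1 size 70 36 axis -0.172 px [ 21. 227.]
150 xy 574.7 217.5 size 73 31 axis -0.819 px [363. 148.]
150 xy 431.7 211.9 size 71 33 axis -0.6 px [253. 144.]
150 xy 817.0 307.0 size 84 75 axis -0.831 px [561.  91.]
150 xy 439.5 348.7 size 72 31 axis 0.274 px [263.  29.]
150 xy 559.4 356.6 size 71 31 axis -0.951 px [363.  30.]
135 xy 134.9 125.5 size 145 83 axis 1.399 px [ 25. 197.]
135 xy 431.6 212.8 size 72 37 axis -0.618 px [252. 143.]
135 xy 640.2 196.7 size 604 186 axis 0.075 px [402. 179.]
135 xy 797.5 314.6 size 126 75 axis -0.45 px [545.  88.]
135 xy 724.7 397.2 size 108 13 axis 0.196 px [506.   5.]
135 xy 611.6 379.2 size 62 26 axis 0.076 px [409.  12.]
135 xy 562.1 360.9 size 77 42 axis -0.97 px [363.  25.]
135 xy 450.7 353.8 size 142 52 axis 0.076 px [268.  16.]
135 xy 213.9 320.4 size 191 83 axis 0.076 px [74. 31.]
```

Sizes measure 70x30, so these are good. First pick is the tube at (574.7,217), axis -0.82.

```bash
python3 -m pendant '[[[0.4,0.25,-0.6],[0,0,0.7],0.3],[[0.4,0.25,-0.8],[0,0,0.7],0.3],[[0.4,0.25,-0.8],[0,0,0.7],0.3],[[0.4,0.25,-0.8],[0,0,0.7],0.3],[[0.41,0.23,-0.8],[0,0,0.7],0.3],[[0,0,-0.8],[0,0,0.7],0.3],[[0,0,-0.8],[0,0,0.7],0.3],[[0,0,-0.8],[0,0,0.7],0.3],[[0,0,-0.5],[0,0,0],0.3],[[0,0,-0.4],[0,0,0],0.3]]'
python3 -c "
from h import *
st(); rows([(574.7,217.2,22)],True)"
```

```text
time: 16.38
tool_pos: [575.0, 214.8, 87.1]
tcp_rot: [-3.139, -0.001, 2.317]
contact_force: [-0.3, -0.1, -0.1]
grip_width: 60.2
finger_force: 0.0
t 16.4 world [575.  214.8  87.1] tumb [ 17.8 349.3] rpy [-3.139e+00 -1.000e-03  2.317e+00] F [-0.3 -0.1 -0.1] w 60.2 g 0.0 q6 -0.51
to [574.7 217.2  22. ] sum [-0.01  0.08 -2.17] | n rows min 3
```

```bash
python3 -m pendant '[[[0,0,-0.6],[0,0,0],0.3],[[0,0,-0.6],[0,0,0],0.3],[[0,0,-0.6],[0,0,0],0.3],[[0,0,-0.4],[0,0,0],0.3],[[0,0,0],[0,0,0],-1],[[0,0,0],[0,0,0],-1],[[0,0,0],[0,0,0],-1],[[0,0,0],[0,0,0],-1],[[0,0,0],[0,0,0],-1],[[0,0,0],[0,0,0],-1]]'
python3 -m pendant '[[[0,0,0],[0,0,0],-1],[[0,0,0.6],[0,0,0],-1],[[0,0,0.8],[0,0,0],-1],[[0,0,0.8],[0,0,0],-1],[[0,0,0.8],[0,0,0],-1],[[0,0,0.8],[0,0,0],-1],[[0,0,0.8],[0,0,0],-1],[[0,0,0.6],[0,0,0],-1],[[0,0,0],[0,0,0],-1],[[0,0,0],[0,0,0],-1]]'
python3 -c "
from h import *
st(); rows([(60,-42,190),(60,-42,61)])
for n,p in dict(A=(-60,-42,190),B=(60,42,190),C=(-60,42,190)).items(): print(n,tw(p).round(1))"
```

```text
time: 17.22
tool_pos: [575.7, 216.7, 24.1]
tcp_rot: [3.14, 0.001, 2.319]
contact_force: [-0.2, -0.7, 3.5]
grip_width: 30.1
finger_force: 30.0
time: 18.05
tool_pos: [575.2, 216.7, 179.2]
tcp_rot: [3.14, 0.001, 2.319]
contact_force: [-0.3, -0.6, -2.3]
grip_width: 29.9
finger_force: 30.0
t 18.1 world [575.2 216.7 179.2] tumb [ 18.1 351.3] rpy [3.140e+00 1.000e-03 2.319e+00] F [-0.3 -0.6 -2.3] w 29.9 g 30.0 q6 -0.51
to [ 646.6 -172.3  190. ] sum [  2.38 -12.97   0.36] | n rows min 13
to [ 646.6 -172.3   61. ] sum [ 0.   0.  -4.3] | n rows min 5
A [[ 526.9 -181.3  190. ]]
B [[640.2 -88.5 190. ]]
C [[520.6 -97.5 190. ]]
```

```bash
python3 -m pendant '[[[0.18,-0.8,0.1],[0,0,-0.5],-1],[[0.18,-1,0.1],[0,0,-0.5],-1],[[0.18,-1,0.1],[0,0,-0.5],-1],[[0.18,-1,0.1],[0,0,-0.5],-1],[[0.18,-1,0],[0,0,-0.5],-1],[[0.18,-1,0],[0,0,-0.5],-1],[[0.18,-1,0],[0,0,-0.5],-1],[[0.18,-1,0],[0,0,-0.5],-1],[[0.18,-1,0],[0,0,-0.5],-1],[[0.18,-1,0],[0,0,-0.5],-1]]'
python3 -m pendant '[[[0.18,-1,0],[0,0,-0.5],-1],[[0.18,-1,0],[0,0,-0.1],-1],[[0.18,-0.8,0],[0,0,0],-1],[[0.04,-0.37,0],[0,0,0],-1],[[0,0,-0.8],[0,0,0],-1],[[0,0,-0.8],[0,0,0],-1],[[0,0,-0.8],[0,0,0],-1],[[0,0,-0.8],[0,0,0],-1],[[0,0,-0.6],[0,0,0],-1],[[0,0,0],[0,0,0],-1]]'
python3 -c "
from h import *
st(); rows([(60,-42,60)])"
```

```text
time: 18.88
tool_pos: [628.2, -78.6, 188.2]
tcp_rot: [-3.138, -0.002, 1.716]
contact_force: [0.4, 0.9, -1.6]
grip_width: 29.7
finger_force: 30.0
time: 19.72
tool_pos: [643.0, -170.4, 70.4]
tcp_rot: [-3.131, -0.005, 1.647]
contact_force: [-1.5, 0.4, -2.7]
grip_width: 29.7
finger_force: 30.0
t 19.7 world [ 643.  -170.4   70.4] tumb [ 56.5 -39.9] rpy [-3.131 -0.005  1.647] F [-1.5  0.4 -2.7] w 29.7 g 30.0 q6 -0.45
to [ 646.6 -172.3   60. ] sum [ 0.12 -0.06 -0.35] | n rows min 1
```

```bash
python3 -m pendant '[[[0,0,-0.3],[0,0,0],-1],[[0,0,-0.2],[0,0,0],-1],[[0,0,0],[0,0,0],0],[[0,0,0],[0,0,0],0],[[0,0,0],[0,0,0],0],[[0,0,0],[0,0,0],0],[[0,0,0.5],[0,0,0],0],[[0,0,0.8],[0,0,0],0],[[0,0,0.8],[0,0,0],0],[[0,0,0.8],[0,0,0],0]]'
python3 -m pendant '[[[0,0.2,0.8],[0,0,0],0.3],[[-0.4,0.8,0.8],[0,0,0],0.3],[[-0.4,1,0.5],[0,0,0],0.3],[[-0.4,1,0.5],[0,0,0],0.3],[[-0.4,1,0.5],[0,0,0],0.3],[[-0.4,1,0.5],[0,0,0],0.3],[[-0.4,1,0.5],[0,0,0],0.3],[[-0.4,1,0.5],[0,0,0],0.3],[[-0.4,1,0.4],[0,0,0],0.3],[[-0.4,1,0],[0,0,0],0.3]]'
python3 -m pendant '[[[-0.4,1,0],[0,0,0],0.3],[[-0.4,1,0],[0,0,0],0.3],[[-0.4,0.8,0],[0,0,0],0.3],[[0,0,0],[0,0,0],0.3],[[0,0,0],[0,0,0],0.3],[[0,0,0],[0,0,0],0.3],[[0,0,0],[0,0,0],0.3],[[0,0,0],[0,0,0],0.3],[[0,0,0],[0,0,0],0.3],[[0,0,0],[0,0,0],0.3]]'
python3 -c "
from h import *
st();T=np.array(bot.camera_params('wrist')['camera_from_world']);tubes(bot.capture('wrist'),T,thr=(165,150))"
```

```text
time: 20.55
tool_pos: [646.6, -172.5, 150.6]
tcp_rot: [3.141, 0.0, 1.647]
contact_force: [0.3, 0.2, 0.1]
grip_width: 45.9
finger_force: 0.0
time: 21.38
tool_pos: [538.7, 98.9, 302.7]
tcp_rot: [3.135, 0.0, 1.647]
contact_force: [-0.4, 0.9, 0.2]
grip_width: 59.6
finger_force: 0.0
time: 22.22
tool_pos: [502.9, 180.8, 298.8]
tcp_rot: [-3.142, 0.0, 1.645]
contact_force: [-0.1, -0.2, 0.2]
grip_width: 59.7
finger_force: 0.0
t 22.2 world [502.9 180.8 298.8] tumb [-56.7 320.9] rpy [-3.142  0.     1.645] F [-0.1 -0.2  0.2] w 59.7 g 0.0 q6 0.13
165 xy 109.2 76.8 size 68 36 axis -0.173 px [ 23. 227.]
165 xy 430.6 211.7 size 70 32 axis -0.605 px [261. 146.]
165 xy 820.1 307.9 size 82 75 axis -0.903 px [573.  92.]
165 xy 439.0 349.3 size 72 31 axis 0.278 px [272.  30.]
165 xy 558.8 357.5 size 71 31 axis -0.939 px [373.  31.]
150 xy 898.1 133.8 size 68 16 axis 0.073 px [597. 230.]
150 xy 110.4 79.6 size 70 42 axis -0.173 px [ 23. 226.]
150 xy 458.4 127.0 size 54 32 axis -1.265 px [280. 215.]
150 xy 423.4 146.8 size 59 47 axis -1.497 px [253. 194.]
150 xy 571.7 164.2 size 186 125 axis 0.073 px [367. 196.]
150 xy 521.9 205.3 size 80 68 axis 0.093 px [328. 160.]
150 xy 431.4 212.9 size 71 35 axis -0.602 px [261. 145.]
150 xy 815.4 311.8 size 94 76 axis -0.814 px [569.  89.]
150 xy 440.3 351.2 size 75 34 axis 0.288 px [273.  28.]
150 xy 558.6 357.6 size 72 32 axis -0.951 px [373.  30.]
```

Placed without trouble, and the rest are unmoved. Next is the tube at (431,211).

```bash
python3 -m pendant '[[[-0.4,0.17,-0.5],[0,0,0.75],0.3],[[-0.4,0.17,-0.8],[0,0,0.75],0.3],[[-0.4,0.17,-0.8],[0,0,0.75],0.3],[[-0.4,0.17,-0.8],[0,0,0.75],0.3],[[-0.4,0.17,-0.8],[0,0,0.75],0.3],[[-0.4,0.17,-0.8],[0,0,0.75],0.3],[[0,0,-0.8],[0,0,0.75],0.3],[[0,0,-0.8],[0,0,0.75],0.3],[[0,0,-0.6],[0,0,0.75],0.3],[[0,0,-0.5],[0,0,0.7],0.3]]'
python3 -m pendant '[[[0,0,-0.6],[0,0,0],0.3],[[0,0,-0.6],[0,0,0],0.3],[[0,0,-0.5],[0,0,0],0.3],[[0,0,-0.33],[0,0,0],0.3],[[0,0,0],[0,0,0],-1],[[0,0,0],[0,0,0],-1],[[0,0,0],[0,0,0],-1],[[0,0,0],[0,0,0],-1],[[0,0,0],[0,0,0],-1],[[0,0,0],[0,0,0],-1]]'
python3 -m pendant '[[[0,0,0],[0,0,0],-1],[[0,0,0.6],[0,0,0],-1],[[0,0,0.8],[0,0,0],-1],[[0,0,0.8],[0,0,0],-1],[[0,0,0.8],[0,0,0],-1],[[0,0,0.8],[0,0,0],-1],[[0,0,0.8],[0,0,0],-1],[[0,0,0.8],[0,0,0],-1],[[0,0,0.8],[0,0,0],-1],[[0,0,0],[0,0,0],-1]]'
python3 -c "
from h import *
st(); rows([(-60,-42,230),(-60,-42,61)])"
```

```text
time: 23.1
tool_pos: [430.1, 211.8, 81.5]
tcp_rot: [-3.141, -0.001, 2.545]
contact_force: [0.2, -0.4, -0.6]
grip_width: 59.5
finger_force: 0.0
time: 23.93
tool_pos: [430.9, 212.2, 22.8]
tcp_rot: [3.14, 0.001, 2.541]
contact_force: [-0.1, -1.1, 4.2]
grip_width: 30.0
finger_force: 30.0
time: 24.77
tool_pos: [432.4, 212.8, 212.4]
tcp_rot: [3.135, 0.005, 2.541]
contact_force: [1.8, 0.8, -0.6]
grip_width: 29.4
finger_force: 30.0
t 24.8 world [432.4 212.8 212.4] tumb [-124.5  358.1] rpy [3.135 0.005 2.541] F [ 1.8  0.8 -0.6] w 29.4 g 30.0 q6 -0.67
to [ 526.9 -181.3  230. ] sum [  3.15 -13.14   0.59] | n rows min 14
to [ 526.9 -181.3   61. ] sum [ 0.    0.   -5.63] | n rows min 6
```

```bash
python3 -m pendant '[[[0.25,-0.8,0.2],[0,0,-0.6],-1],[[0.25,-1,0.2],[0,0,-0.6],-1],[[0.25,-1,0.2],[0,0,-0.6],-1],[[0.25,-1,0.15],[0,0,-0.6],-1],[[0.25,-1,0],[0,0,-0.6],-1],[[0.25,-1,0],[0,0,-0.6],-1],[[0.25,-1,0],[0,0,-0.6],-1],[[0.25,-1,0],[0,0,-0.6],-1],[[0.25,-1,0],[0,0,-0.6],-1],[[0.25,-1,0],[0,0,-0.6],-1]]'
python3 -m pendant '[[[0.25,-1,0],[0,0,-0.6],-1],[[0.25,-1,0],[0,0,-0.6],-1],[[0.15,-0.8,0],[0,0,-0.26],-1],[[0,-0.5,0],[0,0,0],-1],[[0,0,-0.8],[0,0,0],-1],[[0,0,-0.8],[0,0,0],-1],[[0,0,-0.8],[0,0,0],-1],[[0,0,-0.8],[0,0,0],-1],[[0,0,-0.8],[0,0,0],-1],[[0,0,-0.8],[0,0,0],-1]]'
python3 -c "
from h import *
st(); rows([(-60,-42,61)])"
```

```text
time: 25.6
tool_pos: [505.1, -83.3, 229.5]
tcp_rot: [-3.14, -0.001, 1.817]
contact_force: [1.4, -0.6, -2.0]
grip_width: 29.7
finger_force: 30.0
time: 26.43
tool_pos: [524.3, -180.1, 84.9]
tcp_rot: [-3.141, -0.001, 1.647]
contact_force: [0.2, 0.6, -1.5]
grip_width: 29.9
finger_force: 30.0
t 26.4 world [ 524.3 -180.1   84.9] tumb [-62.5 -40.6] rpy [-3.141e+00 -1.000e-03  1.647e+00] F [ 0.2  0.6 -1.5] w 29.9 g 30.0 q6 -0.55
to [ 526.9 -181.3   61. ] sum [ 0.09 -0.04 -0.8 ] | n rows min 1
```

```bash
python3 -m pendant '[[[0.04,0,-0.5],[0,0,0],-1],[[0,0,-0.33],[0,0,0],-1],[[0,0,0],[0,0,0],-1],[[0,0,0],[0,0,0],0],[[0,0,0],[0,0,0],0],[[0,0,0],[0,0,0],0],[[0,0,0],[0,0,0],0],[[0,0,0.6],[0,0,0],0],[[0,0,0.9],[0,0,0],0],[[0,0,0.9],[0,0,0],0]]'
python3 -m pendant '[[[0,0,0.9],[0,0,0],0.3],[[0,0,0.9],[0,0,0],0.3],[[0,0,0.9],[0,0,0],0.3],[[0,0.4,0.9],[0,0,0],0.3],[[0,0.9,0.8],[0,0,0],0.3],[[0,1,0.6],[0,0,0],0.3],[[-0.1,1,0.6],[0,0,0],0.3],[[-0.1,1,0],[0,0,0],0.3],[[-0.1,1,0],[0,0,0],0.3],[[-0.1,1,0],[0,0,0],0.3]]'
python3 -m pendant '[[[-0.1,1,0],[0,0,0],0.3],[[-0.1,1,0],[0,0,0],0.3],[[-0.1,1,0],[0,0,0],0.3],[[-0.1,1,0],[0,0,0],0.3],[[0,1,0],[0,0,0],0.3],[[0,0.8,0],[0,0,0],0.3],[[0,0,0],[0,0,0],0.3],[[0,0,0],[0,0,0],0.3],[[0,0,0],[0,0,0],0.3],[[0,0,0],[0,0,0],0.3]]'
python3 -c "
from h import *
st();T=np.array(bot.camera_params('wrist')['camera_from_world']);a=bot.capture('wrist');cv2.imwrite('pics/j.png',a);tubes(a,T,thr=(165,))"
```

```text
time: 27.27
tool_pos: [525.8, -180.7, 134.6]
tcp_rot: [-3.141, -0.001, 1.646]
contact_force: [0.8, 0.1, 0.1]
grip_width: 45.8
finger_force: 0.0
time: 28.1
tool_pos: [513.8, 9.5, 302.9]
tcp_rot: [3.139, 0.0, 1.645]
contact_force: [0.9, 0.7, 0.1]
grip_width: 59.2
finger_force: 0.0
time: 28.93
tool_pos: [502.3, 181.1, 301.9]
tcp_rot: [3.141, 0.0, 1.644]
contact_force: [0.3, 0.3, -0.2]
grip_width: 59.7
finger_force: 0.0
t 28.9 world [502.3 181.1 301.9] tumb [-57.2 321.3] rpy [3.141 0.    1.644] F [ 0.3  0.3 -0.2] w 59.7 g 0.0 q6 0.13
165 xy 106.2 77.2 size 69 38 axis -0.174 px [ 23. 227.]
165 xy 819.9 307.8 size 82 75 axis -0.903 px [571.  92.]
165 xy 438.8 349.3 size 71 31 axis 0.278 px [272.  31.]
165 xy 558.8 357.4 size 71 30 axis -0.941 px [373.  32.]
```

```bash
python3 -m pendant '[[[0.27,0.8,-0.5],[0,0,0.5],0.3],[[0.27,0.85,-0.7],[0,0,0.5],0.3],[[0.27,0.85,-0.7],[0,0,0.5],0.3],[[0.27,0.85,-0.7],[0,0,0.5],0.3],[[0.27,0.85,-0.7],[0,0,0.5],0.3],[[0.27,0.85,-0.7],[0,0,0.5],0.3],[[0.27,0.82,-0.7],[0,0,0.5],0.3],[[0,0,-0.7],[0,0,0.5],0.3],[[0,0,-0.7],[0,0,0.5],0.3],[[0,0,-0.7],[0,0,0.1],0.3]]'
python3 -m pendant '[[[0,0,-0.7],[0,0,0],0.3],[[0,0,-0.6],[0,0,0],0.3],[[0,0,-0.6],[0,0,0],0.3],[[0,0,-0.6],[0,0,0],0.3],[[0,0,0],[0,0,0],-1],[[0,0,0],[0,0,0],-1],[[0,0,0],[0,0,0],-1],[[0,0,0],[0,0,0],-1],[[0,0,0],[0,0,0],-1],[[0,0,0],[0,0,0],-1]]'
python3 -m pendant '[[[0,0,0],[0,0,0],-1],[[0,0,0.6],[0,0,0],-1],[[0,0,0.8],[0,0,0],-1],[[0,0,0.8],[0,0,0],-1],[[0,0,0.8],[0,0,0],-1],[[0,0,0.8],[0,0,0],-1],[[0,0,0.8],[0,0,0],-1],[[0,0,0.8],[0,0,0],-1],[[0,0,0],[0,0,0],-1],[[0,0,0],[0,0,0],-1]]'
python3 -c "
from h import *
st(); rows([(60,42,200),(60,42,61)])"
```

```text
time: 29.82
tool_pos: [559.3, 357.6, 96.3]
tcp_rot: [-3.141, 0.0, 2.2]
contact_force: [-0.1, 0.1, -0.4]
grip_width: 59.9
finger_force: 0.0
time: 30.65
tool_pos: [559.5, 358.3, 24.1]
tcp_rot: [3.14, 0.001, 2.198]
contact_force: [-0.7, -2.4, 3.8]
grip_width: 29.8
finger_force: 30.0
time: 31.48
tool_pos: [559.3, 358.6, 185.9]
tcp_rot: [3.139, 0.0, 2.198]
contact_force: [-0.2, 0.2, -2.1]
grip_width: 29.6
finger_force: 30.0
t 31.5 world [559.3 358.6 185.9] tumb [ 13.  493.9] rpy [3.139 0.    2.198] F [-0.2  0.2 -2.1] w 29.6 g 30.0 q6 -0.17
to [640.2 -88.5 200. ] sum [  2.7  -14.9    0.47] | n rows min 15
to [640.2 -88.5  61. ] sum [ 0.    0.   -4.63] | n rows min 5
```

```bash
python3 -m pendant '[[[0.18,-0.9,0.2],[0,0,-0.4],-1],[[0.18,-1,0.27],[0,0,-0.4],-1],[[0.18,-1,0],[0,0,-0.4],-1],[[0.18,-1,0],[0,0,-0.4],-1],[[0.18,-1,0],[0,0,-0.4],-1],[[0.18,-1,0],[0,0,-0.4],-1],[[0.18,-1,0],[0,0,-0.4],-1],[[0.18,-1,0],[0,0,-0.4],-1],[[0.18,-1,0],[0,0,-0.4],-1],[[0.18,-1,0],[0,0,-0.4],-1]]'
python3 -m pendant '[[[0.18,-1,0],[0,0,-0.4],-1],[[0.18,-1,0],[0,0,-0.2],-1],[[0.18,-1,0],[0,0,0],-1],[[0.18,-1,0],[0,0,0],-1],[[0.18,-1,0],[0,0,0],-1],[[0,0,0],[0,0,0],-1],[[0,0,-0.8],[0,0,0],-1],[[0,0,-0.8],[0,0,0],-1],[[0,0,-0.8],[0,0,0],-1],[[0,0,-0.8],[0,0,0],-1]]'
python3 -c "
from h import *
st(); rows([(60,42,61)])"
```

```text
time: 32.32
tool_pos: [612.0, 59.8, 196.5]
tcp_rot: [-3.138, -0.001, 1.715]
contact_force: [0.1, -0.5, -0.8]
grip_width: 30.0
finger_force: 30.0
time: 33.15
tool_pos: [638.6, -88.2, 99.7]
tcp_rot: [-3.139, -0.001, 1.645]
contact_force: [-0.3, 1.2, -1.8]
grip_width: 29.9
finger_force: 30.0
t 33.1 world [638.6 -88.2  99.7] tumb [58.4 42.5] rpy [-3.139e+00 -1.000e-03  1.645e+00] F [-0.3  1.2 -1.8] w 29.9 g 30.0 q6 -0.33
to [640.2 -88.5  61. ] sum [ 0.05 -0.01 -1.29] | n rows min 2
```

```bash
python3 -m pendant '[[[0,0,-0.6],[0,0,0],-1],[[0,0,-0.5],[0,0,0],-1],[[0,0,-0.25],[0,0,0],-1],[[0,0,0],[0,0,0],0],[[0,0,0],[0,0,0],0],[[0,0,0],[0,0,0],0],[[0,0,0],[0,0,0],0],[[0,0,0.6],[0,0,0],0],[[0,0,0.9],[0,0,0],0],[[0,0,0.9],[0,0,0],0]]'
python3 -m pendant '[[[0,0,0.9],[0,0,0],0.3],[[0,0.2,0.9],[0,0,0],0.3],[[-0.4,0.9,0.9],[0,0,0],0.3],[[-0.5,1,0.9],[0,0,0],0.3],[[-0.5,1,0.8],[0,0,0],0.3],[[-0.5,1,0.6],[0,0,0],0.3],[[-0.5,1,0.5],[0,0,0],0.3],[[-0.5,1,0],[0,0,0],0.3],[[-0.5,1,0],[0,0,0],0.3],[[-0.5,1,0],[0,0,0],0.3]]'
python3 -m pendant '[[[-0.5,1,0],[0,0,0],0.3],[[-0.5,0.9,0],[0,0,0],0.3],[[0,0,0],[0,0,0],0.3],[[0,0,0],[0,0,0],0.3],[[0,0,0],[0,0,0],0.3],[[0,0,0],[0,0,0],0.3],[[0,0,0],[0,0,0],0.3],[[0,0,0],[0,0,0],0.3],[[0,0,0],[0,0,0],0.3],[[0,0,0],[0,0,0],0.3]]'
python3 -c "
from h import *
st();T=np.array(bot.camera_params('wrist')['camera_from_world']);a=bot.capture('wrist');cv2.imwrite('pics/k.png',a);tubes(a,T,thr=(165,))"
```

```text
time: 33.98
tool_pos: [639.5, -88.6, 134.7]
tcp_rot: [-3.14, -0.0, 1.645]
contact_force: [-0.1, 0.5, -0.3]
grip_width: 46.0
finger_force: 0.0
time: 34.82
tool_pos: [522.5, 154.6, 299.3]
tcp_rot: [3.14, -0.0, 1.645]
contact_force: [0.2, 1.0, 0.2]
grip_width: 59.7
finger_force: 0.0
time: 35.65
tool_pos: [493.7, 209.8, 298.3]
tcp_rot: [-3.141, 0.0, 1.645]
contact_force: [-0.0, -0.2, -0.2]
grip_width: 59.8
finger_force: 0.0
t 35.6 world [493.7 209.8 298.3] tumb [-63.7 350.5] rpy [-3.141  0.     1.645] F [-0.  -0.2 -0.2] w 59.8 g 0.0 q6 0.19
165 xy 824.2 299.8 size 79 74 axis -1.312 px [577. 121.]
165 xy 439.0 349.3 size 72 31 axis 0.276 px [278.  57.]
```

```bash
python3 -m pendant '[[[-0.26,0.65,-0.5],[0,0,-0.9],0.3],[[-0.26,0.66,-0.7],[0,0,-0.9],0.3],[[-0.26,0.66,-0.7],[0,0,-0.9],0.3],[[-0.26,0.67,-0.7],[0,0,-0.9],0.3],[[-0.26,0.67,-0.7],[0,0,-0.9],0.3],[[-0.26,0.67,-0.7],[0,0,-0.9],0.3],[[-0.26,0.67,-0.7],[0,0,-0.9],0.3],[[0,0,-0.7],[0,0,-0.9],0.3],[[0,0,-0.5],[0,0,-0.9],0.3],[[0,0,-0.5],[0,0,-0.9],0.3]]'
python3 -m pendant '[[[0,0,-0.2],[0,0,-0.9],0.3],[[0,0,-0.2],[0,0,-0.9],0.3],[[0,0,-0.2],[0,0,-0.6],0.3],[[0,0,-0.5],[0,0,0],0.3],[[0,0,-0.6],[0,0,0],0.3],[[0,0,-0.6],[0,0,0],0.3],[[0,0,-0.5],[0,0,0],0.3],[[0,0,0],[0,0,0],0.3],[[0,0,0],[0,0,0],0.3],[[0,0,0],[0,0,0],-1]]'
python3 -c "
from h import *
st()"
```

```text
time: 36.53
tool_pos: [438.3, 350.1, 105.1]
tcp_rot: [3.142, 0.001, 0.561]
contact_force: [0.8, -0.3, -0.1]
grip_width: 59.7
finger_force: 0.0
time: 37.37
tool_pos: [439.4, 350.0, 23.2]
tcp_rot: [-3.141, -0.001, 0.277]
contact_force: [-0.5, -0.4, 0.6]
grip_width: 56.4
finger_force: 0.0
t 37.4 world [439.4 350.   23.2] tumb [-107.2  494.4] rpy [-3.141e+00 -1.000e-03  2.770e-01] F [-0.5 -0.4  0.6] w 56.4 g 0.0 q6 1.83
```

```bash
python3 -m pendant '[[[0,0,0],[0,0,0],-1],[[0,0,0],[0,0,0],-1],[[0,0,0],[0,0,0],-1],[[0,0,0],[0,0,0],-1],[[0,0,0],[0,0,0],-1],[[0,0,0],[0,0,0],-1],[[0,0,0],[0,0,0],-1],[[0,0,0.6],[0,0,0],-1],[[0,0,0.8],[0,0,0],-1],[[0,0,0.8],[0,0,0],-1]]'
python3 -m pendant '[[[0,0,0.9],[0,0,0],-1],[[0,0,0.9],[0,0,0],-1],[[0,-0.4,0.9],[0,0,0.7],-1],[[0.2,-0.8,0.9],[0,0,0.9],-1],[[0.25,-1,0.9],[0,0,0.9],-1],[[0.25,-1,0.2],[0,0,0.9],-1],[[0.25,-1,0],[0,0,0.9],-1],[[0.25,-1,0],[0,0,0.9],-1],[[0.25,-1,0],[0,0,0.9],-1],[[0.25,-1,0],[0,0,0.9],-1]]'
python3 -m pendant '[[[0.25,-1,0],[0,0,0.9],-1],[[0.25,-1,0],[0,0,0.9],-1],[[0.25,-1,0],[0,0,0.9],-1],[[0.25,-1,0],[0,0,0.9],-1],[[0.25,-1,0],[0,0,0.8],-1],[[0,-1,0],[0,0,0],-1],[[0,-0.9,0],[0,0,0],-1],[[0,-0.8,0],[0,0,0],-1],[[0,0,0],[0,0,0],-1],[[0,0,0],[0,0,0],-1]]'
python3 -c "
from h import *
st(); rows([(-60,42,61)])"
```

```text
time: 38.2
tool_pos: [438.1, 349.4, 88.2]
tcp_rot: [3.141, 0.003, 0.277]
contact_force: [0.8, 1.1, -1.1]
grip_width: 30.1
finger_force: 30.0
time: 39.03
tool_pos: [489.6, 132.4, 229.1]
tcp_rot: [-3.141, 0.0, 1.123]
contact_force: [1.2, 1.2, -1.7]
grip_width: 29.6
finger_force: 30.0
time: 39.87
tool_pos: [527.0, -98.1, 228.8]
tcp_rot: [-3.141, -0.001, 1.643]
contact_force: [-0.6, -0.5, -1.5]
grip_width: 30.2
finger_force: 30.0
t 39.9 world [527.  -98.1 228.8] tumb [-53.7  40.9] rpy [-3.141e+00 -1.000e-03  1.643e+00] F [-0.6 -0.5 -1.5] w 30.2 g 30.0 q6 -0.4
to [520.6 -97.5  61. ] sum [-0.21  0.02 -5.59] | n rows min 6
```

```bash
python3 -m pendant '[[[0,0,-0.6],[0,0,0],-1],[[0,0,-0.8],[0,0,0],-1],[[0,0,-0.8],[0,0,0],-1],[[0,0,-0.8],[0,0,0],-1],[[0,0,-0.8],[0,0,0],-1],[[0,0,-0.8],[0,0,0],-1],[[0,0,-0.6],[0,0,0],-1],[[0,0,-0.4],[0,0,0],-1],[[0,0,0],[0,0,0],-1],[[0,0,0],[0,0,0],-1]]'
python3 -c "
from h import *
st()"
python3 -m pendant '[[[0,0,0],[0,0,0],0],[[0,0,0],[0,0,0],0],[[0,0,0],[0,0,0],0],[[0,0,0],[0,0,0],0],[[0,0,0.6],[0,0,0],0],[[0,0,0.9],[0,0,0],0],[[0,0,0.9],[0,0,0],0],[[0,0,0.9],[0,0,0],0],[[0,0,0.9],[0,0,0],0],[[0,0,0.9],[0,0,0],0]]'
python3 -m pendant '[[[0.3,-0.3,0.9],[0,0,0],0.5],[[0.4,-0.4,0.9],[0,0,0],0.5],[[0.4,-0.5,0.9],[0,0,0],0.5],[[0.4,-0.5,0.7],[0,0,0],0.5],[[0.4,-0.4,0.4],[0,0,0],0.5],[[0,-0.4,0],[0,0,0],0.5],[[0,-0.2,0],[0,0,0],0.5],[[0,0,0],[0,0,0],0.5],[[0,0,0],[0,0,0],0.5],[[0,0,0],[0,0,0],0.5]]'
python3 -c "
from h import *
st();cv2.imwrite('pics/l.png',bot.capture('wrist'))"
```

```text
time: 40.7
tool_pos: [527.1, -96.1, 61.1]
tcp_rot: [-3.14, -0.001, 1.647]
contact_force: [0.2, 0.6, -0.8]
grip_width: 29.7
finger_force: 30.0
t 40.7 world [527.1 -96.1  61.1] tumb [-53.4  43. ] rpy [-3.140e+00 -1.000e-03  1.647e+00] F [ 0.2  0.6 -0.8] w 29.7 g 30.0 q6 -0.4
time: 41.53
tool_pos: [527.1, -97.2, 216.2]
tcp_rot: [3.141, 0.0, 1.645]
contact_force: [-0.1, 0.2, 0.3]
grip_width: 45.9
finger_force: 0.0
time: 42.37
tool_pos: [583.6, -177.6, 327.5]
tcp_rot: [-3.14, -0.001, 1.646]
contact_force: [0.6, -0.1, 0.4]
grip_width: 68.7
finger_force: 0.0
t 42.4 world [ 583.6 -177.6  327.5] tumb [ -3.2 -42.5] rpy [-3.140e+00 -1.000e-03  1.646e+00] F [ 0.6 -0.1  0.4] w 68.7 g 0.0 q6 -0.5
```

View pics/l.png

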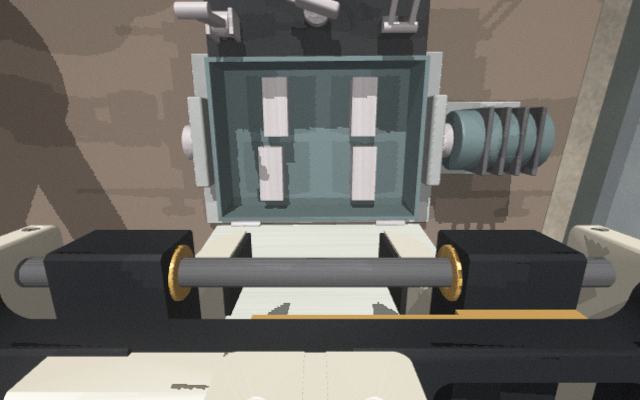

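All four tubes lie flat inside the barrel, at (275,106), (364,106), (271,173) and (364,173). Next I'll close the lid.

```bash
python3 -m pendant '[[[0.08,-0.4,0.2],[0.2,0.02,0],0.5],[[0.08,-0.6,0.2],[0.3,0.02,0],0.5],[[0.08,-0.7,0.2],[0.4,0.03,0],0.5],[[0.08,-0.7,0],[0.4,0.03,0],0.5],[[0.08,-0.7,0],[0.36,0.03,0],0.5],[[0,-0.5,0],[0,0,0],0.5],[[0,-0.22,0],[0,0,0],0.5],[[0,0,-0.3],[0,0,0],0.5],[[0,0,-0.5],[0,0,0],0.5],[[0,0,-0.3],[0,0,0],0.5]]'
python3 -c "
from h import *
st(); rows([(595.7,-292.3,253.5)],True)"
```

```text
time: 43.25
tool_pos: [596.2, -291.7, 312.3]
tcp_rot: [-3.14, -0.201, 1.646]
contact_force: [-0.9, 0.1, 0.0]
grip_width: 68.8
finger_force: 0.0
t 43.2 world [ 596.2 -291.7  312.3] tumb [   0.8 -157.3] rpy [-3.14  -0.201  1.646] F [-0.9  0.1  0. ] w 68.8 g 0.0 q6 -0.69
to [ 595.7 -292.3  253.5] sum [-0.02 -0.02 -1.96] | n rows min 2
```

```bash
python3 -m pendant '[[[0,0,-0.5],[0,0,0],0.5],[[0,0,-0.6],[0,0,0],0.5],[[0,0,-0.5],[0,0,0],0.5],[[0,0,-0.36],[0,0,0],0.5],[[0,0,0],[0,0,0],-1],[[0,0,0],[0,0,0],-1],[[0,0,0],[0,0,0],-1],[[0,0,0],[0,0,0],-1],[[0,0,0],[0,0,0],-1],[[0,0,0],[0,0,0],-1]]'
python3 -m pendant '[[[0,0,0],[0,0,0],-1],[[0,0,0],[0,0,0],-1],[[0,0,0],[0,0,0],-1],[[0,0,0],[0,0,0],-1],[[0,0,0],[0,0,0],-1],[[0,0,0],[0,0,0],-1],[[0,0,0],[0,0,0],-1],[[0,0,0],[0,0,0],-1],[[0,0,0],[0,0,0],-1],[[0,0,0],[0,0,0],-1]]'
python3 -c "
from h import *
st(); a0=.1974;th=a0+np.linspace(1.71,-0.01,21)
p=tw((0,-100+173.4*np.cos(th[0]),90.5+173.4*np.sin(th[0])))[0]
rows([(0,-100+173.4*np.cos(t),90.5+173.4*np.sin(t)) for t in th[1:]],start=p)"
```

```text
time: 44.08
tool_pos: [595.8, -293.1, 255.7]
tcp_rot: [-3.141, -0.199, 1.645]
contact_force: [-2.9, -0.5, 4.3]
grip_width: 39.4
finger_force: 30.0
time: 44.92
tool_pos: [595.9, -293.1, 255.6]
tcp_rot: [-3.141, -0.199, 1.645]
contact_force: [-4.6, -0.4, 5.9]
grip_width: 39.2
finger_force: 30.0
t 44.9 world [ 595.9 -293.1  255.6] tumb [   0.3 -158.6] rpy [-3.141 -0.199  1.645] F [-4.6 -0.4  5.9] w 39.2 g 30.0 q6 -0.71
to [ 594.4 -277.5  258.5] sum [-0.04  0.47  0.14] | n rows min 1
to [ 593.3 -263.   261.6] sum [-0.04  0.48  0.1 ] | n rows min 1
to [ 592.1 -248.2  263.4] sum [-0.04  0.49  0.06] | n rows min 1
to [ 591.  -233.3  263.9] sum [-0.04  0.5   0.02] | n rows min 1
to [ 589.9 -218.5  263.1] sum [-0.04  0.49 -0.03] | n rows min 1
to [ 588.8 -203.8  261.1] sum [-0.04  0.49 -0.07] | n rows min 1
to [ 587.7 -189.3  257.8] sum [-0.04  0.48 -0.11] | n rows min 1
to [ 586.6 -175.1  253.3] sum [-0.04  0.47 -0.15] | n rows min 1
to [ 585.6 -161.4  247.6] sum [-0.03  0.46 -0.19] | n rows min 1
to [ 584.6 -148.2  240.7] sum [-0.03  0.44 -0.23] | n rows min 1
to [ 583.6 -135.7  232.7] sum [-0.03  0.42 -0.27] | n rows min 1
to [ 582.7 -123.8  223.6] sum [-0.03  0.39 -0.3 ] | n rows min 1
to [ 581.9 -112.8  213.6] sum [-0.03  0.37 -0.33] | n rows min 1
to [ 581.2 -102.8  202.7] sum [-0.03  0.34 -0.36] | n rows min 1
to [580.5 -93.6 190.9] sum [-0.02  0.3  -0.39] | n rows min 1
to [579.9 -85.6 178.4] sum [-0.02  0.27 -0.42] | n rows min 1
to [579.3 -78.6 165.2] sum [-0.02  0.23 -0.44] | n rows min 1
to [578.9 -72.8 151.5] sum [-0.01  0.19 -0.46] | n rows min 1
to [578.5 -68.1 137.3] sum [-0.01  0.15 -0.47] | n rows min 1
to [578.3 -64.7 122.8] sum [-0.01  0.11 -0.48] | n rows min 1
```

```bash
python3 -m pendant '[[[-0.04,0.47,0.14],[0,0,0],-1],[[-0.04,0.48,0.1],[0,0,0],-1],[[-0.04,0.49,0.06],[0,0,0],-1],[[-0.04,0.5,0.02],[0,0,0],-1],[[-0.04,0.49,-0.03],[0,0,0],-1],[[-0.04,0.49,-0.07],[0,0,0],-1],[[-0.04,0.48,-0.11],[0,0,0],-1],[[-0.04,0.47,-0.15],[0,0,0],-1],[[-0.03,0.46,-0.19],[0,0,0],-1],[[-0.03,0.44,-0.23],[0,0,0],-1]]'
python3 -m pendant '[[[-0.03,0.42,-0.27],[0,0,0],-1],[[-0.03,0.39,-0.3],[0,0,0],-1],[[-0.03,0.37,-0.33],[0,0,0],-1],[[-0.03,0.34,-0.36],[0,0,0],-1],[[-0.02,0.3,-0.39],[0,0,0],-1],[[-0.02,0.27,-0.42],[0,0,0],-1],[[-0.02,0.23,-0.44],[0,0,0],-1],[[-0.01,0.19,-0.46],[0,0,0],-1],[[0,0,0],[0,0,0],-1],[[0,0,0],[0,0,0],-1]]'
python3 -c "
from h import *
st(); rows([(0,70,124)])"
```

```text
time: 45.75
tool_pos: [584.1, -149.7, 241.6]
tcp_rot: [-3.14, -0.198, 1.645]
contact_force: [-7.0, -1.7, 4.0]
grip_width: 39.3
finger_force: 30.0
time: 46.58
tool_pos: [577.7, -73.1, 150.6]
tcp_rot: [-3.136, -0.203, 1.646]
contact_force: [-6.6, 5.0, -3.0]
grip_width: 39.4
finger_force: 30.0
t 46.6 world [577.7 -73.1 150.6] tumb [-1.2 62. ] rpy [-3.136 -0.203  1.646] F [-6.6  5.  -3. ] w 39.4 g 30.0 q6 -0.5
to [578.3 -65.1 124. ] sum [ 0.02  0.27 -0.89] | n rows min 1
```

```bash
python3 -m pendant '[[[0,0.08,-0.25],[0,0,0],-1],[[0,0.07,-0.25],[0,0,0],-1],[[0,0.06,-0.25],[0,0,0],-1],[[0,0.05,-0.2],[0,0,0],-1],[[0,0,0],[0,0,0],-1],[[0,0,0],[0,0,0],-1],[[0,0,0],[0,0,0],-1],[[0,0,0],[0,0,0],-1],[[0,0,0],[0,0,0],-1],[[0,0,0],[0,0,0],-1]]'
python3 -c "
from h import *
st()"
```

```text
time: 47.42
tool_pos: [577.2, -66.1, 123.8]
tcp_rot: [-3.136, -0.202, 1.646]
contact_force: [-11.0, 2.0, 5.0]
grip_width: 39.6
finger_force: 30.0
t 47.4 world [577.2 -66.1 123.8] tumb [-1.2 69.1] rpy [-3.136 -0.202  1.646] F [-11.   2.   5.] w 39.6 g 30.0 q6 -0.51
```

```bash
python3 -m pendant '[[[0,0,-0.1],[0,0,0],-1],[[0,0,-0.1],[0,0,0],-1],[[0,0,0],[0,0,0],-1],[[0,0,0],[0,0,0],-1],[[0,0,0],[0,0,0],-1],[[0,0,0],[0,0,0],-1],[[0,0,0],[0,0,0],-1],[[0,0,0],[0,0,0],-1],[[0,0,0],[0,0,0],-1],[[0,0,0],[0,0,0],-1]]'
python3 -c "
from h import *
st()"
```

```text
time: 48.25
tool_pos: [577.3, -66.5, 122.2]
tcp_rot: [-3.139, -0.201, 1.647]
contact_force: [-20.6, 1.0, 32.6]
grip_width: 39.7
finger_force: 30.0
t 48.2 world [577.3 -66.5 122.2] tumb [-1.1 68.7] rpy [-3.139 -0.201  1.647] F [-20.6   1.   32.6] w 39.7 g 30.0 q6 -0.51
```

Firm stop, so the lid is shut. Now release and go to the hasp bar.

```bash
python3 -m pendant '[[[0,0,0.1],[0,0,0],0.5],[[0,0,0],[0,0,0],0.5],[[0,0,0],[0,0,0],0.5],[[0,0,0],[0,0,0],0.5],[[0,0,0],[0,0,0],0.5],[[0,0,0.6],[0,0,0],0.5],[[0,0,0.8],[0,0,0],0.5],[[0,0,0.8],[0,0,0],0.5],[[0,0,0.5],[0,0,0],0],[[0,0,0],[0,0,0],0]]'
python3 -m pendant '[[[0.4,0.5,0],[-0.3,-0.02,0],0],[[0.5,0.6,0],[-0.3,-0.02,0],0],[[0.5,0.7,0],[-0.3,-0.02,0],0],[[0.5,0.7,0],[-0.3,-0.02,0],0],[[0.4,0.7,0],[-0.3,-0.03,0],0],[[0.25,0.58,0],[-0.16,-0.02,0],0],[[0,0,0],[0,0,0],0],[[0,0,0],[0,0,0],0],[[0,0,0],[0,0,0],0],[[0,0,0],[0,0,0],0]]'
python3 -c "
from h import *
st(); rows([(653.9,47.3,133.8)],True);P=tw([(83.9,176.4,136)]);print(proj('wrist',P))
cv2.imwrite('pics/m.png',cv2.resize(bot.capture('wrist')[80:340,150:500],None,fx=2,fy=2))"
```

```text
time: 49.08
tool_pos: [581.0, -67.1, 204.4]
tcp_rot: [3.136, -0.197, 1.647]
contact_force: [0.6, 0.4, 0.4]
grip_width: 59.8
finger_force: 0.0
time: 49.92
tool_pos: [655.3, 45.5, 200.5]
tcp_rot: [-3.141, -0.0, 1.644]
contact_force: [-1.0, -0.5, -0.7]
grip_width: 46.0
finger_force: 0.0
t 49.9 world [655.3  45.5 200.5] tumb [ 85.1 174.5] rpy [-3.141 -0.     1.644] F [-1.  -0.5 -0.7] w 46.0 g 0.0 q6 -0.12
to [653.9  47.3 133.8] sum [-0.05  0.06 -2.22] | n rows min 3
[[313.49945153 219.95073471]]
```

View pics/m.png

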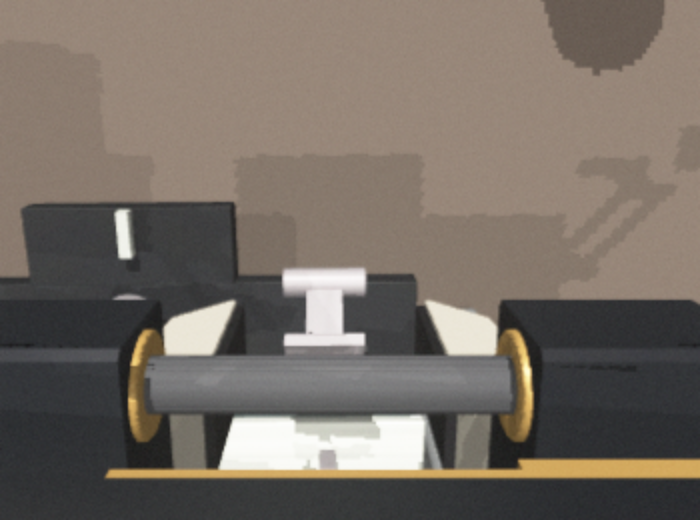

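```bash
python3 -m pendant '[[[-0.05,0.05,-0.6],[0,0,0],0],[[0,0,-0.6],[0,0,0],0],[[0,0,-0.6],[0,0,0],0],[[0,0,-0.4],[0,0,0],0],[[0,0,0],[0,0,0],-1],[[0,0,0],[0,0,0],-1],[[0,0,0],[0,0,0],-1],[[0,0,0],[0,0,0],-1],[[0,0,0],[0,0,0],-1],[[0,0,0],[0,0,0],-1]]'
python3 -m pendant '[[[0.01,-0.1,0.22],[0,0,0],-1],[[0.01,-0.12,0.21],[0,0,0],-1],[[0.01,-0.15,0.19],[0,0,0],-1],[[0.01,-0.17,0.17],[0,0,0],-1],[[0.01,-0.19,0.15],[0,0,0],-1],[[0.02,-0.21,0.12],[0,0,0],-1],[[0.02,-0.22,0.1],[0,0,0],-1],[[0.02,-0.23,0.07],[0,0,0],-1],[[0.02,-0.24,0.04],[0,0,0],-1],[[0.02,-0.24,0.02],[0,0,0],-1]]'
python3 -m pendant '[[[0.02,-0.24,-0.01],[0,0,0],-1],[[0.02,-0.24,-0.04],[0,0,0],-1],[[0.02,-0.23,-0.07],[0,0,0],-1],[[0.02,-0.22,-0.1],[0,0,0],-1],[[0.02,-0.21,-0.12],[0,0,0],-1],[[0.01,-0.19,-0.15],[0,0,0],-1],[[0.01,-0.17,-0.17],[0,0,0],-1],[[0.01,-0.15,-0.19],[0,0,0],-1],[[0.01,-0.13,-0.2],[0,0,0],-1],[[0,-0.1,-0.22],[0,0,0],-1]]'
python3 -c "
from h import *
st()"
```

```text
time: 50.8
tool_pos: [653.7, 47.8, 136.0]
tcp_rot: [-3.141, 0.001, 1.645]
contact_force: [-5.1, -2.5, 2.2]
grip_width: 27.4
finger_force: 30.0
time: 51.63
tool_pos: [658.3, -7.9, 175.1]
tcp_rot: [-3.142, -0.001, 1.645]
contact_force: [-6.4, 1.4, -1.3]
grip_width: 27.3
finger_force: 30.0
time: 52.47
tool_pos: [663.0, -65.7, 137.4]
tcp_rot: [3.14, 0.001, 1.645]
contact_force: [-6.2, -2.1, 2.3]
grip_width: 27.0
finger_force: 30.0
t 52.5 world [663.  -65.7 137.4] tumb [84.5 63. ] rpy [3.140e+00 1.000e-03 1.645e+00] F [-6.2 -2.1  2.3] w 27.0 g 30.0 q6 -0.29
```

```bash
python3 -m pendant '[[[0,-0.04,-0.12],[0,0,0],-1],[[0,-0.02,-0.1],[0,0,0],-1],[[0,0,0],[0,0,0],-1],[[0,0,0],[0,0,0],-1],[[0,0,0],[0,0,0],-1],[[0,0,0],[0,0,0],-1],[[0,0,0],[0,0,0],-1],[[0,0,0],[0,0,0],-1],[[0,0,0],[0,0,0],-1],[[0,0,0],[0,0,0],-1]]'
python3 -m pendant '[[[0,0,0],[0,0,0],0],[[0,0,0],[0,0,0],0],[[0,0,0],[0,0,0],0],[[0,0,0],[0,0,0],0],[[0,0,0.5],[0,0,0],0],[[0,0,0.8],[0,0,0],0],[[0,0,0.8],[0,0,0],0],[[0,0,0],[0,0,0],0],[[0,0,0],[0,0,0],0],[[0,0,0],[0,0,0],0]]'
python3 -c "
from h import *
st(); P=tw([(85,62,131)]);print(proj('wrist',P)); cv2.imwrite('pics/n0.png',bot.capture('wrist'));rows([(0,125,230),(0,125,185)])"
```

```text
time: 53.3
tool_pos: [663.6, -66.9, 134.1]
tcp_rot: [3.137, 0.002, 1.645]
contact_force: [-11.8, -0.4, 17.6]
grip_width: 27.3
finger_force: 30.0
time: 54.13
tool_pos: [662.8, -66.0, 191.4]
tcp_rot: [-3.141, -0.0, 1.645]
contact_force: [-0.3, -0.3, -0.2]
grip_width: 46.0
finger_force: 0.0
t 54.1 world [662.8 -66.  191.4] tumb [84.1 62.7] rpy [-3.141 -0.     1.645] F [-0.3 -0.3 -0.2] w 46.0 g 0.0 q6 -0.29
[[316.52377923 225.53288455]]
to [574.2 -10.3 230. ] sum [-2.94  1.86  1.31] | n rows min 3
to [574.2 -10.3 185. ] sum [ 0.   0.  -1.5] | n rows min 2
```

Hasp is back at its stop. Now look at the nut.

```bash
python3 -m pendant '[[[-0.3,0.1,0.3],[0,0,0],0.6],[[-0.6,0.3,0.3],[0,0,0],0.6],[[-0.7,0.3,0],[0,0,0],0.6],[[-0.7,0.3,0],[0,0,0],0.6],[[-0.4,0.2,0],[0,0,0],0.6],[[-0.24,0.2,0],[0,0,0],0.6],[[0,0,0],[0,0,0],0.6],[[0,0,0],[0,0,0],0.6],[[0,0,0],[0,0,0],0.6],[[0,0,0],[0,0,0],0.6]]'
python3 -c "
from h import *
st(); print(proj('wrist',tw([(0,140,124),(0,140,101),(-33,140,101),(0,173,101)])).round(1));a=bot.capture('wrist');cv2.imwrite('pics/n.png',np.vstack([cv2.resize(a[40:240,170:470],(750,500))])); cv2.imwrite('pics/n_raw.png',a); np.save('pn.npy',np.array(bot.camera_params('wrist')['camera_from_world']))"
```

```text
time: 55.02
tool_pos: [575.3, -24.5, 209.9]
tcp_rot: [3.141, 0.0, 1.645]
contact_force: [0.0, 0.1, -0.3]
grip_width: 73.1
finger_force: 0.0
t 55.0 world [575.3 -24.5 209.9] tumb [1.000e-01 1.108e+02] rpy [3.141 0.    1.645] F [ 0.   0.1 -0.3] w 73.1 g 0.0 q6 -0.25
[[314.9 175.6]
 [314.9 170.8]
 [273.9 170.9]
 [314.8 128.8]]
```

View pics/n.png

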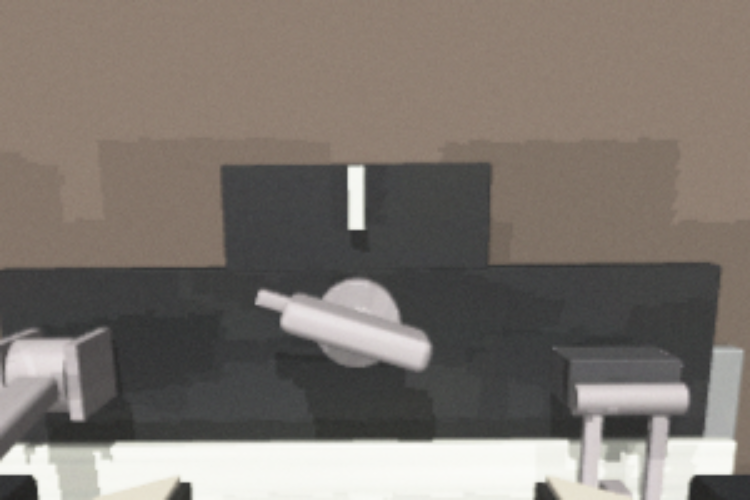

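The wing lies nearly along -x: pointer tip at full-image (273,159), centre at (313,173), rib at (312,119). Quick check of the nut's exact centre and angle.

```bash
python3 - <<'E'
from h import *
T=np.load('pn.npy'); f,cx,cy,_=params("wrist"); pp=(f,cx,cy,T)
x,y,a=json.load(open("pose.json"))
def tf(uv,z):
    w=unproj("wrist",uv,z,pp)[:,:2]-[x,y]; return np.c_[np.cos(a)*w[:,0]+np.sin(a)*w[:,1],-np.sin(a)*w[:,0]+np.cos(a)*w[:,1]].round(1)
o=lambda p:(np.array(p)/2.5+[170,40])
print("shelf outer corners",tf(np.array([o((222,166)),o((490,163))]),80))
print("rib top ends",tf(np.array([o((356,166)),o((356,229))]),86))
print("pointer tip",tf(np.array([o((257,297))]),101))
print("wing top ends",tf(np.array([o((295,307)),o((425,345))]),124))
E
```

```text
shelf outer corners [[-46.5 190.7]
 [ 42.4 191.5]]
rib top ends [[ -2.  190.4]
 [ -2.1 170.4]]
pointer tip [[-33.7 149.8]]
wing top ends [[-19.7 149.5]
 [ 18.4 138.2]]
```

```bash
python3 -c "
from h import *
x,y,a=json.load(open('pose.json')); json.dump([x-2*np.cos(a),y-2*np.sin(a),a],open('pose.json','w'))
st(); rows([(0,140,160),(0,140,125)])"
```

```text
t 55.1 world [575.2 -24.5 209.8] tumb [  2.  110.8] rpy [-3.142  0.     1.645] F [ 0.6 -0.9 -0.2] w 73.2 g 0.0 q6 -0.25
to [571.    4.5 160. ] sum [-0.14  0.97 -1.66] | n rows min 2
to [571.    4.5 125. ] sum [ 0.    0.   -1.17] | n rows min 2
```

```bash
python3 -m pendant '[[[-0.03,0.2,0],[0,0,-0.5],0.6],[[-0.03,0.2,0],[0,0,-0.5],0.6],[[-0.03,0.2,0],[0,0,-0.5],0.6],[[-0.03,0.2,0],[0,0,-0.5],0.6],[[-0.02,0.17,0],[0,0,-0.5],0.6],[[0,0,-0.5],[0,0,0],0.6],[[0,0,-0.6],[0,0,0],0.6],[[0,0,-0.6],[0,0,0],0.6],[[0,0,-0.6],[0,0,0],0.6],[[0,0,-0.53],[0,0,0],0.6]]'
python3 -m pendant '[[[0,0,0],[0,0,0],0.6],[[0,0,0],[0,0,0],0.6],[[0,0,0],[0,0,0],-1],[[0,0,0],[0,0,0],-1],[[0,0,0],[0,0,0],-1],[[0,0,0],[0,0,0],-1],[[0,0,0],[0,0,0],-1],[[0,0,0],[0,0,0],-1],[[0,0,0],[0,0,0],-1],[[0,0,0],[0,0,0],-1]]'
python3 -c "
from h import *
st();print(bot.get_obs()['moment'])"
```

```text
time: 55.9
tool_pos: [570.6, 4.8, 123.8]
tcp_rot: [-3.141, 0.0, 1.345]
contact_force: [-0.3, 1.1, -0.8]
grip_width: 73.6
finger_force: 0.0
time: 56.73
tool_pos: [571.3, 4.9, 126.0]
tcp_rot: [3.139, -0.0, 1.345]
contact_force: [2.6, -0.3, 4.7]
grip_width: 45.4
finger_force: 30.0
t 56.7 world [571.3   4.9 126. ] tumb [  0.3 140.3] rpy [ 3.139 -0.     1.345] F [ 2.6 -0.3  4.7] w 45.4 g 30.0 q6 0.1
[-0.11944942 -0.33540983 -0.03788668]
```

The wing is pinched by its ends (45.4 mm), so turn it clockwise 1.27 rad.

```bash
python3 -m pendant '[[[0,0,0],[0,0,-0.5],-1],[[0,0,0],[0,0,-0.8],-1],[[0,0,0],[0,0,-0.8],-1],[[0,0,0],[0,0,-0.8],-1],[[0,0,0],[0,0,-0.8],-1],[[0,0,0],[0,0,-0.8],-1],[[0,0,0],[0,0,-0.8],-1],[[0,0,0],[0,0,-0.8],-1],[[0,0,0],[0,0,-0.8],-1],[[0,0,0],[0,0,-0.8],-1]]'
python3 -m pendant '[[[0,0,0],[0,0,-0.8],-1],[[0,0,0],[0,0,-0.8],-1],[[0,0,0],[0,0,-0.8],-1],[[0,0,0],[0,0,-0.48],-1],[[0,0,0],[0,0,0],-1],[[0,0,0],[0,0,0],-1],[[0,0,0],[0,0,0],-1],[[0,0,0],[0,0,0],-1],[[0,0,0],[0,0,0],-1],[[0,0,0],[0,0,0],-1]]'
python3 -c "
from h import *
st();print(bot.get_obs()['moment'])"
```

```text
time: 57.57
tool_pos: [571.7, 4.6, 126.0]
tcp_rot: [3.14, -0.002, 0.417]
contact_force: [3.0, -2.1, 3.3]
grip_width: 45.5
finger_force: 30.0
time: 58.4
tool_pos: [571.7, 4.5, 126.0]
tcp_rot: [3.14, -0.003, 0.078]
contact_force: [4.5, -3.4, 3.8]
grip_width: 45.4
finger_force: 30.0
t 58.4 world [571.7   4.5 126. ] tumb [  0.6 139.9] rpy [ 3.14e+00 -3.00e-03  7.80e-02] F [ 4.5 -3.4  3.8] w 45.4 g 30.0 q6 1.37
[-0.40520981 -0.64510668 -0.06570803]
```

```bash
python3 -m pendant '[[[0,0,0],[0,0,0],0.35],[[0,0,0],[0,0,0],0.35],[[0,0,0],[0,0,0],0.35],[[0,0,0.4],[0,0,0],0.35],[[0,0,0.8],[0,0,0],0.35],[[0,0,0.8],[0,0,0],0.35],[[0,0,0.8],[0,0,0.5],0.35],[[0,-0.3,0],[0,0,1],0.35],[[0,-0.3,0],[0,0,1],0.35],[[0,-0.3,0],[0,0,1],0.35]]'
python3 -m pendant '[[[0,-0.07,0],[0,0,1],0.35],[[0,0,0],[0,0,1],0.35],[[0,0,0],[0,0,1],0.35],[[0,0,0],[0,0,1],0.35],[[0,0,0],[0,0,1],0.35],[[0,0,0],[0,0,1],0.35],[[0,0,0],[0,0,1],0.35],[[0,0,0],[0,0,1],0.35],[[0,0,0],[0,0,1],0.35],[[0,0,0],[0,0,0.57],0.35]]'
python3 -c "
from h import *
st(); print(proj('wrist',tw([(0,140,124),(0,140,101),(0,173,101),(0,181,86)])).round(1));a=bot.capture('wrist');cv2.imwrite('pics/o.png',cv2.resize(a[90:230,215:415],(800,560),interpolation=cv2.INTER_CUBIC)); np.save('po.npy',np.array(bot.camera_params('wrist')['camera_from_world']))"
```

```text
time: 59.23
tool_pos: [569.9, -21.8, 209.3]
tcp_rot: [-3.141, 0.001, 0.503]
contact_force: [-0.4, 0.1, -0.2]
grip_width: 61.8
finger_force: 0.0
time: 60.07
tool_pos: [569.8, -23.7, 208.6]
tcp_rot: [-3.14, -0.001, 1.651]
contact_force: [0.2, 0.7, -0.7]
grip_width: 62.0
finger_force: 0.0
t 60.1 world [569.8 -23.7 208.6] tumb [ -3.4 111.9] rpy [-3.140e+00 -1.000e-03  1.651e+00] F [ 0.2  0.7 -0.7] w 62.0 g 0.0 q6 -0.26
[[320.2 177.6]
 [319.8 172.6]
 [320.1 130.5]
 [319.9 119.9]]
```

View pics/o.png

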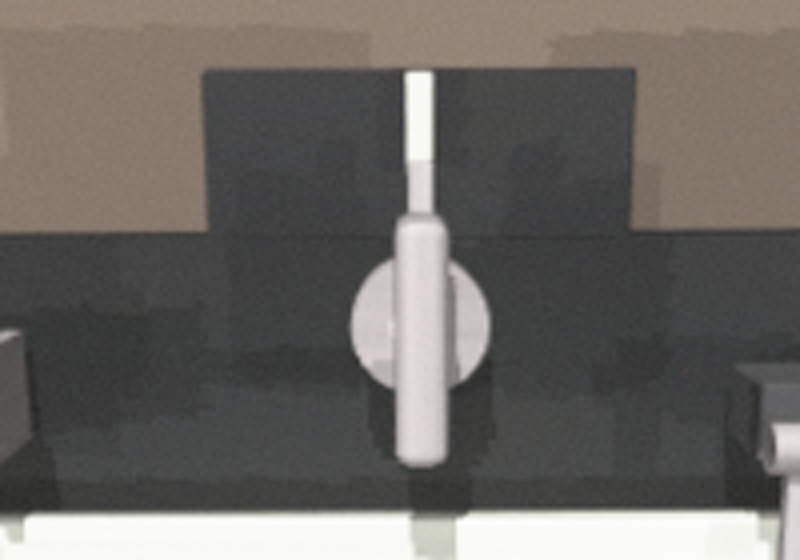

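The pointer at (421,180) in the crop is in line with the rib at (420,115). Now the lever.

```bash
python3 -c "
from h import *
st(); th=np.linspace(1.75,-0.02,21)
rows([(-100,109.5,230),(-100,109.5,184)]+[(-100,125+85*np.cos(t),100+85*np.sin(t)) for t in th[1:]])"
```

```text
t 60.1 world [569.8 -23.7 208.6] tumb [ -3.4 111.9] rpy [-3.140e+00 -1.000e-03  1.653e+00] F [ 0.2 -0.2 -0.6] w 62.0 g 0.0 q6 -0.26
to [473.6 -33.4 230. ] sum [-3.21 -0.32  0.71] | n rows min 4
to [473.6 -33.4 184. ] sum [ 0.    0.   -1.53] | n rows min 2
to [473.  -25.6 184.7] sum [-0.02  0.26  0.02] | n rows min 1
to [472.5 -18.1 185. ] sum [-0.02  0.25  0.01] | n rows min 1
to [471.9 -10.6 184.7] sum [-0.02  0.25 -0.01] | n rows min 1
to [471.3  -3.2 183.7] sum [-0.02  0.25 -0.03] | n rows min 1
to [470.8   4.1 182.1] sum [-0.02  0.24 -0.05] | n rows min 1
to [470.2  11.3 179.8] sum [-0.02  0.24 -0.08] | n rows min 1
to [469.7  18.2 176.9] sum [-0.02  0.23 -0.1 ] | n rows min 1
to [469.2  24.8 173.4] sum [-0.02  0.22 -0.12] | n rows min 1
to [468.7  31.1 169.3] sum [-0.02  0.21 -0.14] | n rows min 1
to [468.3  37.  164.7] sum [-0.01  0.2  -0.15] | n rows min 1
to [467.9  42.5 159.6] sum [-0.01  0.18 -0.17] | n rows min 1
to [467.5  47.5 154. ] sum [-0.01  0.17 -0.19] | n rows min 1
to [467.2  52.  148. ] sum [-0.01  0.15 -0.2 ] | n rows min 1
to [466.9  56.  141.6] sum [-0.01  0.13 -0.21] | n rows min 1
to [466.6  59.4 134.9] sum [-0.01  0.11 -0.22] | n rows min 1
to [466.4  62.1 127.9] sum [-0.01  0.09 -0.23] | n rows min 1
to [466.2  64.3 120.7] sum [-0.01  0.07 -0.24] | n rows min 1
to [466.1  65.8 113.3] sum [-0.    0.05 -0.25] | n rows min 1
to [466.1  66.6 105.8] sum [-0.    0.03 -0.25] | n rows min 1
to [466.   66.8  98.3] sum [-0.    0.01 -0.25] | n rows min 1
```

```bash
python3 -m pendant '[[[-0.2,-0.05,0.71],[0,0,0],0.2],[[-0.7,-0.07,0],[0,0,0],0.2],[[-0.8,-0.08,0],[0,0,0],0.2],[[-0.8,-0.08,0],[0,0,0],0.2],[[-0.71,-0.04,0],[0,0,-0.04],0.2],[[0,0,0],[0,0,0],0.2],[[0,0,-0.5],[0,0,0],0.2],[[0,0,-0.6],[0,0,0],0.2],[[0,0,-0.43],[0,0,0],0.2],[[0,0,0],[0,0,0],0.2]]'
python3 -m pendant '[[[0,0,0],[0,0,0],-1],[[0,0,0],[0,0,0],-1],[[0,0,0],[0,0,0],-1],[[0,0,0],[0,0,0],-1],[[0,0,0],[0,0,0],-1],[[0,0,0],[0,0,0],-1],[[0,0,0],[0,0,0],-1],[[0,0,0],[0,0,0],-1],[[0,0,0],[0,0,0],-1],[[0,0,0],[0,0,0],-1]]'
python3 -c "
from h import *
st()"
```

```text
time: 60.95
tool_pos: [472.8, -33.2, 182.2]
tcp_rot: [-3.137, -0.002, 1.638]
contact_force: [-1.1, 0.2, -0.0]
grip_width: 55.2
finger_force: 0.0
time: 61.78
tool_pos: [474.1, -33.7, 185.2]
tcp_rot: [3.141, 0.0, 1.639]
contact_force: [-3.2, 0.4, 4.4]
grip_width: 25.3
finger_force: 30.0
t 61.8 world [474.1 -33.7 185.2] tumb [-99.5 109.2] rpy [3.141 0.    1.639] F [-3.2  0.4  4.4] w 25.3 g 30.0 q6 -0.3
```

```bash
python3 -m pendant '[[[-0.02,0.26,0.02],[0,0,0],-1],[[-0.02,0.25,0.01],[0,0,0],-1],[[-0.02,0.25,-0.01],[0,0,0],-1],[[-0.02,0.25,-0.03],[0,0,0],-1],[[-0.02,0.24,-0.05],[0,0,0],-1],[[-0.02,0.24,-0.08],[0,0,0],-1],[[-0.02,0.23,-0.1],[0,0,0],-1],[[-0.02,0.22,-0.12],[0,0,0],-1],[[-0.02,0.21,-0.14],[0,0,0],-1],[[-0.01,0.2,-0.15],[0,0,0],-1]]'
python3 -m pendant '[[[-0.01,0.18,-0.17],[0,0,0],-1],[[-0.01,0.17,-0.19],[0,0,0],-1],[[-0.01,0.15,-0.2],[0,0,0],-1],[[-0.01,0.13,-0.21],[0,0,0],-1],[[-0.01,0.11,-0.22],[0,0,0],-1],[[-0.01,0.09,-0.23],[0,0,0],-1],[[-0.01,0.07,-0.24],[0,0,0],-1],[[0,0.05,-0.25],[0,0,0],-1],[[0,0.03,-0.25],[0,0,0],-1],[[0,0,-0.2],[0,0,0],-1]]'
python3 -m pendant '[[[0,0,-0.05],[0,0,0],-1],[[0,0,-0.05],[0,0,0],-1],[[0,0,0],[0,0,0],-1],[[0,0,0],[0,0,0],-1],[[0,0,0],[0,0,0],-1],[[0,0,0],[0,0,0],-1],[[0,0,0],[0,0,0],-1],[[0,0,0],[0,0,0],-1],[[0,0,0],[0,0,0],-1],[[0,0,0],[0,0,0],-1]]'
python3 -c "
from h import *
st()"
```

```text
time: 62.62
tool_pos: [468.3, 37.6, 164.8]
tcp_rot: [-3.141, -0.0, 1.639]
contact_force: [-1.5, -4.2, 2.0]
grip_width: 25.4
finger_force: 30.0
time: 63.45
tool_pos: [465.9, 67.5, 99.3]
tcp_rot: [-3.141, -0.002, 1.639]
contact_force: [-3.4, 5.3, 4.7]
grip_width: 25.7
finger_force: 30.0
time: 64.28
tool_pos: [466.0, 67.4, 97.7]
tcp_rot: [-3.141, -0.002, 1.639]
contact_force: [-6.4, 4.7, 14.8]
grip_width: 25.5
finger_force: 30.0
t 64.3 world [466.   67.4  97.7] tumb [-100.   210.6] rpy [-3.141e+00 -2.000e-03  1.639e+00] F [-6.4  4.7 14.8] w 25.5 g 30.0 q6 -0.09
```

```bash
python3 -m pendant '[[[0,0,-0.06],[0,0,0],-1],[[0,0,-0.06],[0,0,0],-1],[[0,0,0],[0,0,0],-1],[[0,0,0],[0,0,0],-1],[[0,0,0],[0,0,0],-1],[[0,0,0],[0,0,0],-1],[[0,0,0],[0,0,0],-1],[[0,0,0],[0,0,0],-1],[[0,0,0],[0,0,0],-1],[[0,0,0],[0,0,0],-1]]'
python3 -m pendant '[[[0,0,0.15],[0,0,0],0.2],[[0,0,0],[0,0,0],0.2],[[0,0,0],[0,0,0],0.2],[[0,0,0],[0,0,0],0.2],[[0,0,0],[0,0,0],0.2],[[0,0,0],[0,0,0],0.2],[[0,0,0.5],[0,0,0],0.2],[[0,0,0.7],[0,0,0],0.2],[[0,0,0.8],[0,0,0],0.2],[[0,0,0.8],[0,0,0],0.2]]'
python3 -m pendant '[[[0.2,-0.2,0.8],[0,0,0],0.2],[[0.3,-0.3,0.8],[0,0,0],0.2],[[0.4,-0.4,0.8],[0,0,0],0.2],[[0.5,-0.5,0.5],[0,0,0],0.2],[[0.5,-0.5,0.2],[0,0,0],0.2],[[0.5,-0.5,0],[0,0,0],0.2],[[0.5,-0.5,0],[0,0,0],0.2],[[0.3,-0.3,0],[0,0,0],0.2],[[0,0,0],[0,0,0],0.2],[[0,0,0],[0,0,0],0.2]]'
python3 -c "
from h import *
st();a=bot.capture('wrist');print(proj('wrist',tw([(-100,210,102),(85,63,128),(0,140,124)])).round(1));b=bot.capture('scene')
cv2.imwrite('pics/q.png',np.vstack([cv2.resize(a[60:240,140:500],(700,350)),cv2.resize(b[140:230,190:400],(583,250))[:, :583].repeat(1,0) if 0 else cv2.copyMakeBorder(cv2.resize(b[140:230,190:400],(583,250)),0,0,0,117,cv2.BORDER_CONSTANT)]))"
```

```text
time: 65.12
tool_pos: [466.1, 67.3, 95.6]
tcp_rot: [3.141, -0.001, 1.639]
contact_force: [-12.4, 4.1, 29.4]
grip_width: 25.3
finger_force: 30.0
time: 65.95
tool_pos: [466.1, 66.2, 182.7]
tcp_rot: [-3.14, -0.0, 1.639]
contact_force: [0.3, -0.2, 0.4]
grip_width: 55.3
finger_force: 0.0
time: 66.78
tool_pos: [562.3, -30.0, 274.4]
tcp_rot: [-3.14, -0.001, 1.638]
contact_force: [0.2, -0.3, 0.2]
grip_width: 55.0
finger_force: 0.0
t 66.8 world [562.3 -30.  274.4] tumb [-11.3 106.2] rpy [-3.140e+00 -1.000e-03  1.638e+00] F [ 0.2 -0.3  0.2] w 55.0 g 0.0 q6 -0.26
[[220.8  83.6]
 [414.1 238.2]
 [327.4 159.7]]
```

View pics/q.png

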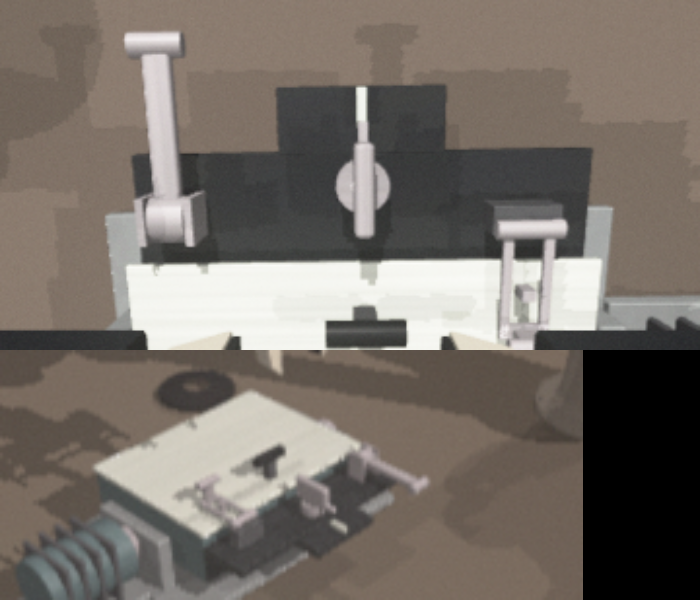

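The final view shows the lever level at (219,83) (predicted (221,84)), pointer on the rib, catch through the hasp slot, lid shut and the gripper clear. Handing in.

```bash
python3 -c "
from plant import bot
print(bot.close_job())"
```

```text
the job is handed in; nothing more can be done
None
```

The job is handed in at about 67 s of the 210 s allowed: all four grey offcuts are in the barrel, the lid is shut with the hasp over its catch, the nut's pointer lines up with the rib, and the lever was closed last; the wrench, can, disc and green and orange look-alikes were left alone.

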